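# Lock the boxed locomotives away

## Robot

A 7-joint arm with a two-finger parallel gripper is mounted at the origin on a cart in front of the work surface, level with it; the furniture and walls round the work are solid. World frame = base frame: x ahead of the robot, y to its left, z up, the work surface at z = 0. Lengths are in m, angles in rad, forces in N, time in s.
With the tool pointing down it reaches from about 0.4 to 0.85 m from the base axis. Payload 4.5 kg.
Tool frame: the origin (TCP) lies midway between the tips of the shut fingers; the grasp point (between the pads) lies 19 mm behind it; z points along the fingers, y is the line along which they close (so a half turn about z gives the same grasp; the last joint's range is limited). The gripper opens to 85 mm and grips with 20 to 120 N. Pads are 22 mm wide; open, the fingers measure 114 mm over their backs; the gripper's body (76 mm by 85 mm) begins 54 mm behind the grasp point. The pads swing forward as they close: fully open they stand 13 mm farther back than shut.
Start: joints at [-1.283, 0.689, -0.195, 1.565, 0.157, 0.902, -0.215], TCP at [0.157, 0.605, 0.231] pointing down, gripper open.
Joint ranges: [-3.01, 3.01], [-0.46, 2.08], [-1.47, 1.51], [0.13, 2.56], [-1, 4.14], [0.04, 2.09], [-2.66, 2.66]. Speed limits (rad/s): [2.57, 2.57, 3.14, 3.14, 3.14, 3.14, 3.14].

## Interface

Orientations are given as a unit quaternion [w, x, y, z].
In Python, from bench import * gives the robot as it stands. The module is installed in compiled form; this text tells all that it offers.
- The arm moves only by the tool move_arm, never from a script. Its argument "plan" is a list of rows, each a list of 3 entries, a list of its own where there are three numbers: the shift along the world's x, y, z normalised to -1 to 1, where 1 is 0.02 m, then the turn, a rotation vector about the world's x, y, z normalised to -1 to 1, where 1 is 5 degrees, then the gripper's target within -1 to 1 (fully open at 1, half-way at 0, shut at -1). A call has 1 to 20 rows; each row shifts and turns the commanded pose from where the row before left it; what a row does not reach is not made up. A row lasts 1/10 s, in which the tool goes at most 50 mm and 8.59 degrees, less where a joint would pass 70% of its speed; a pose out of reach is approached as far as the arm can. A call with a number of a shift or a turn outside -1 to 1 is refused whole. A call with a gripper value outside its range is refused whole. The fingers move at their own pace and stop on an object; "newtons" is the grip in N (left out, the last holds). Time passes only in rows, so rows that do not move let the fingers close. It gives the time, the measured TCP pose, the force, the opening and the grip force at its end, in the units of the state.
- state(): the state, without advancing time (a new reading comes with each control period).
- read_camera(name): name is "scene" or "top"; returns a dict with "pixels" (384x512x3 uint8, red, green, blue), "fovy" (degrees; the focal length in pixels is half the picture's height over the tangent of half this angle, whatever the lens; pixels are square), "cx", "cy" (the principal point, pixels), "world_to_cam" (4x4, takes a point from world to camera coordinates). Camera axes: x right, y down, z forward; pixel columns grow to the right and rows downward; lengths in m; the calibration is good to about 2 mm. A picture is of the moment at which its call begins. There is no depth.
- hand_in(): hands the job in; it is judged then, once.
The state is a dict: "time": time; "joint_pos": joint angles; "joint_velocities": joint speeds; "joint_efforts": joint torques, N m; "ee_pos": TCP position; "tcp_rot": TCP orientation; "wrist_force": force on the tool from outside, world axes, zero at the start; "torque": the same for the moment, N m; "width": finger opening in m; "grasp_force": force on a finger pad.
Only numpy, scipy, OpenCV 4.12 (cv2) and the standard library are available. Lean on these libraries where they do the work, as an engineer would, in place of code of your own. Each camera call takes 0.05 s, during which the arm holds its last target. There are 200 camera calls.

## Task

Put the boxed locomotives away for the night: lift each small plywood case by the swivel buttons on its sides to see which end holds the heavy chassis, and stand it heavy end down in a well of the grey steel box, one case to a well. Then shut the lid fully, swing the padlock's open shackle round over the eye of the hasp and press it down until it clicks and stays down. Leave the loose tools around the work where they are.

Things in the scene. Friction and masses are not known exactly. Their poses are not given: they have to be found in the camera images.
- loco_1_mid (a point): a plywood locomotive case 34 x 84 x 34 mm, both ends alike, 0.19 to 0.31 kg, lying on the bench at first, or absent (None). The point is its centre, 17 mm up lying, 42 mm standing; y along its length, z up as it lies. A metal chassis is hidden in one end: the centre of mass is about 18 mm from the middle towards +y or -y, which cannot be seen but shows when the case is lifted
- loco_2_mid (a point): a case just like loco_1, with its own hidden heavy end. Half-way along, on its x axis at mid height, every case has a round brass swivel button on each side, 12 mm across, 3 mm proud, 40 mm over both; the pair turns freely in the case, so a case pinched by its buttons and lifted swings heavy end down and hangs upright, lower end 42 mm below the buttons
- loco_3_mid (a point): a third case just like loco_1, with its own hidden heavy end; none or one of the three is absent
- chest: the grey steel stock box, fixed to the bench, front (lock side) towards -x of its own frame; origin under the centre of its 96 (x) x 204 (y) mm base; rim of the base 46 mm up; inside is a wooden block, top 40 mm up, with three square wells; 98 mm high when shut, plus the carrying bar
- well_1 (a point): centre of the mouth of a square well, 42 x 42 mm, 40 mm above the bench; floor 4 mm above the bench; wells are 62 mm apart along the box's y. A case standing in it has its centre 46 mm and its top 88 mm above the bench, and 4 mm of play on each side; the box's axes
- well_2 (a point): centre of the mouth of a square well, 42 x 42 mm, 40 mm above the bench; floor 4 mm above the bench; wells are 62 mm apart along the box's y. A case standing in it has its centre 46 mm and its top 88 mm above the bench, and 4 mm of play on each side; the box's axes
- well_3 (a point): centre of the mouth of a square well, 42 x 42 mm, 40 mm above the bench; floor 4 mm above the bench; wells are 62 mm apart along the box's y. A case standing in it has its centre 46 mm and its top 88 mm above the bench, and 4 mm of play on each side; the box's axes
- lid (a joint): opening of the hood lid (52 mm deep), hinged on the back rim: 0 shut (stop), 1.65 to 1.85 rad (standing up) at the start; the hinge is stiff: the lid stays where it is left and takes 3 to 6 N at the bar
- lid_hinge (a point): middle of the lid's hinge line, which runs along the box's y, 46 mm above the bench and 48 mm behind the box's centre; axes are the box's
- lid_bar (a point): middle of the lid's round steel carrying bar, 9 mm thick, 86 mm long along the box's y, 30 mm clear of the lid's outer face; it lies 60 mm in front of the hinge and 87 mm above it when shut, and swings with the lid: with the lid open it stands behind the lid and can be pinched from above
- lock_axis (a point): on the upright axis of the padlock's long shackle leg, at the top face of the brass padlock body (34 mm above the bench, 84 mm in front of the box's centre, 14 mm to its -y side); the box's axes. Home, the short leg stands 28 mm from it towards the box's +y, in the hasp eye (steel tongue on the lid's front edge, top 40 mm above the bench)
- shackle (a joint): how far the shackle is pressed down: 0 fully up (a spring of 4 to 6 N holds it there), 0.014 m fully down; at about 0.0125 m the hidden pawl clicks, and then holds it above 0.011 (it springs back if let go too soon). It takes about 7 to 10 N and goes down only with the bow turned to less than about 0.1 rad. It cannot be opened again without a key
- shackle_bow (a joint): turn of the shackle about its long leg: 0 home, the short leg above its hole; 0.9 to 1.5 rad at the start, swung out to the front (positive turns the short leg from the box's +y towards its -x); it turns freely. The lid cannot close past a bow turned to less than about 0.8 rad
- bow_top (a point): middle of the top of the shackle's bow, a U of 9 mm round steel, legs 28 mm apart; 58 mm above the padlock body's top when up, 44 mm when pressed home; 14 mm from the long leg's axis. z up, y points from the long to the short leg. 28 mm are free between the bow and the lid's front when both are home
- pliers_flat: bystander: flat-nose pliers 47 x 151 x 11 mm lying on the bench; leave them
- loupe: bystander: black eye loupe, 41 mm across, 29 mm high; leave it
- wood_block: bystander: small wooden block 34 x 62 x 26 mm; leave it
Mind the look-alikes: they are no part of the job. Leave any blue look-alike of the part that bears loco_2_mid alone.

How it is judged:
By the outcome, as a careful person would: the job done as asked, in the order asked, and still so for the second after the job is handed in, with the robot touching nothing.
Of loco_1, loco_2, loco_3 only 2 to 3 are there at a start; the rules pass over those that are not, and their reading is None.
At some moment in a run one of loco_1, loco_2, loco_3 may be knocked a few centimetres aside while the robot is not near it.
Once in a run the grip may slacken for a moment while it holds something.
It also fails if it takes over 210 s, if anything falls off the work surface, if the arm or the gripper's body presses on something with over 40 N, if the wrist force passes 120 N, or if a joint passes its speed limit or range.

## Working session

There is one attempt and no reset: what is moved stays moved. The work goes in short steps, Python scripts to look and compute and a tool call to move; the robot and the scene stay as the last step left them, time stands still between calls to the robot, and variables do not carry over. Pictures are saved under pics/ and viewed, at most 14 in all, crops included, and the job is handed in when it is done.

Besides the shell and the picture viewer there is one more tool, called by a JSON object that holds its "name" and its "arguments". move_arm: Moves the arm, as the interface text tells. Scaled input: -1 to 1 covers 0.02 m each way for a shift and 5 degrees each way for a turn. Its arguments: {"type":"object","properties":{"plan":{"type":"array","items":{"type":"array"}},"newtons":{"type":"number"}},"required":["plan"]}

```bash
mkdir -p pics; cat > h.py <<'E'
from bench import *
import numpy as np, cv2
def snap(n,f,crop=None,k=1):
    c=read_camera(n); im=c["pixels"][:,:,::-1].copy()
    np.savez(f"/tmp/{f}.npz",**{a:b for a,b in c.items()})
    cv2.imwrite(f"/tmp/{f}_full.png",im)
    if crop: x0,y0,x1,y1=crop; im=im[y0:y1,x0:x1]
    if k!=1: im=cv2.resize(im,None,fx=k,fy=k,interpolation=cv2.INTER_CUBIC)
    cv2.imwrite(f"pics/{f}.png",im); return c
def fl(c): return 192/np.tan(np.radians(float(c["fovy"]))/2)
def ray(c,u,v):
    M=np.array(c["world_to_cam"]); d=np.array([(u-c["cx"])/fl(c),(v-c["cy"])/fl(c),1])
    R=M[:3,:3]; return -R.T@M[:3,3], R.T@d
def onz(c,u,v,z):
    o,d=ray(c,u,v); return o+d*(z-o[2])/d[2]
def proj(c,p):
    M=np.array(c["world_to_cam"]); q=M[:3,:3]@np.array(p)+M[:3,3]
    return float(q[0]/q[2]*fl(c)+c["cx"]), float(q[1]/q[2]*fl(c)+c["cy"])
def load(f): return dict(np.load(f"/tmp/{f}.npz"))
E
python3 - <<'E'
from h import *
a=snap("scene","s0",k=1.5);b=snap("top","t0",k=1.5)
for c in(a,b): print(c["fovy"],c["cx"],c["cy"],np.round(ray(c,c["cx"],c["cy"]),3))
s=state();print(s)
E
```

```text
53.83828885262666 263.44639585284085 192.91402725838978 [[ 0.077  0.447  0.623]
 [ 0.579 -0.563 -0.59 ]]
54.32425799478192 259.7496830023359 188.75663524139512 [[ 0.472 -0.028  1.141]
 [ 0.102  0.03  -0.994]]
{'time': 0.1, 'joint_pos': array([-1.28319691,  0.68991996, -0.19453455,  1.56622481,  0.15729258,
        0.90252629, -0.2150995 ]), 'joint_velocities': array([ 6.14033305e-06, -2.86979126e-03,  4.32625443e-04, -2.69334764e-03,
       -1.54682179e-03, -1.05037272e-03, -7.38916082e-04]), 'joint_efforts': array([-3.38345715e-03, -5.40603876e+01, -1.27132561e+00, -1.58988690e+01,
        9.43002698e-03,  4.37446724e-03, -5.15665249e-06]), 'ee_pos': array([0.15681523, 0.60440275, 0.23055629]), 'tcp_rot': array([-5.22676864e-05,  1.26518922e-01,  9.91963835e-01, -8.41997095e-04]), 'wrist_force': array([-0.66135233,  0.1675949 ,  0.5188235 ]), 'torque': array([-0.03649664, -0.02591752,  0.02131478]), 'grasp_force': 0.0, 'width': 0.08550095502596015}
```

View pics/s0.png

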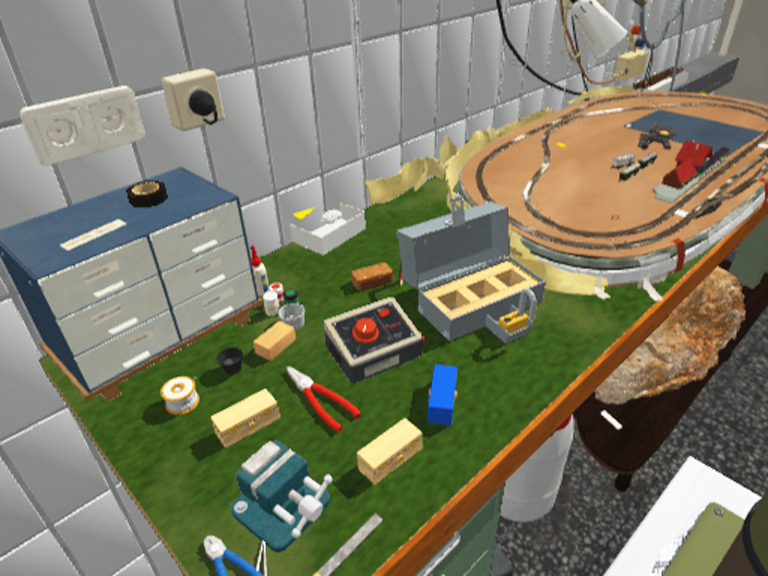

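View pics/t0.png

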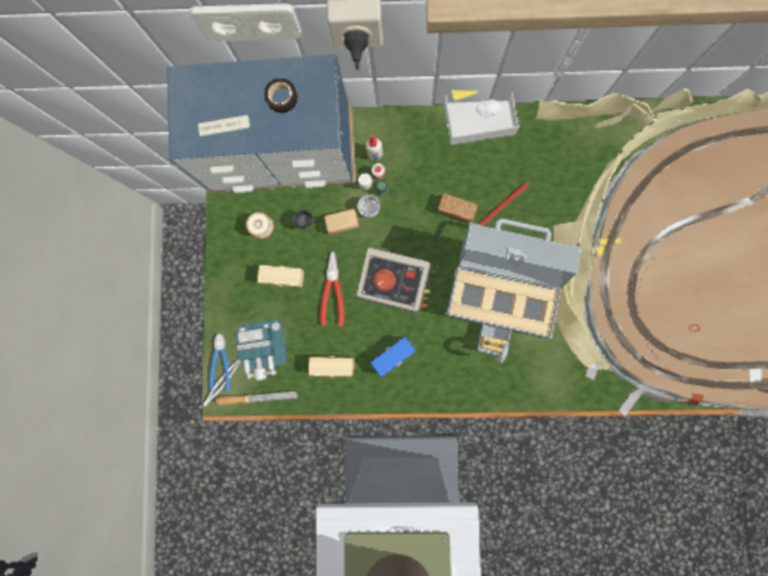

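Scene view: two plywood cases at about (245,417) and (390,450). The blue look-alike is at (442,393), the wood block at (274,340) and the pliers at (325,395). The box with its open lid is at (470,285), with the padlock at (515,315). In the top view the cases are at (281,276) and (331,366). Next I'll take close crops.

```bash
python3 - <<'E'
from h import *
b=load("t0");a=load("s0")
for n,u,v,z in [("c1",281,276,.034),("c2",331,366,.034),("blue",393,356,.034),("w",471,294,.04),("w",504,303,.04),("w",537,312,.04),("lock",492,342,.034),("bar",524,228,.1)]:
    print(n,np.round(onz(b,u/1.5,v/1.5,z),3))
for n,u,v in [("c1",245,417),("c2",390,450)]: print(n,np.round(onz(a,u/1.5,v/1.5,.02),3))
i=cv2.imread("/tmp/t0_full.png"); j=cv2.imread("/tmp/s0_full.png")
r=lambda m,x0,y0,x1,y1,k:cv2.resize(m[y0:y1,x0:x1],None,fx=k,fy=k,interpolation=cv2.INTER_CUBIC)
p=r(i,290,140,390,245,4); q=r(i,160,165,290,265,4)[:,:400]
cv2.imwrite("pics/c1.png",np.hstack([p[:400],r(i,165,170,265,270,4)]))
cv2.imwrite("pics/c2.png",np.hstack([r(j,260,130,370,240,3.6),r(j,135,240,245,350,3.6)[:396]]))
E
```

```text
c1 [0.604 0.222 0.034]
c2 [0.424 0.122 0.034]
blue [0.442 0.    0.034]
w [ 0.56  -0.155  0.04 ]
w [ 0.542 -0.218  0.04 ]
w [ 0.523 -0.282  0.04 ]
lock [ 0.466 -0.193  0.034]
bar [ 0.678 -0.25   0.1  ]
c1 [0.605 0.227 0.02 ]
c2 [0.422 0.125 0.02 ]
```

View pics/c1.png

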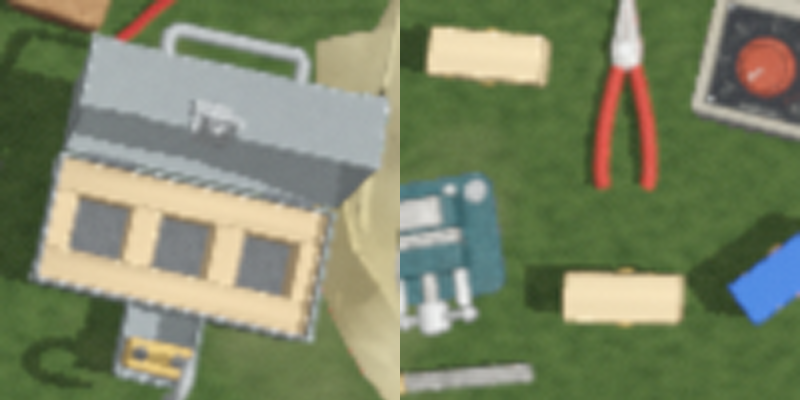

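View pics/c2.png

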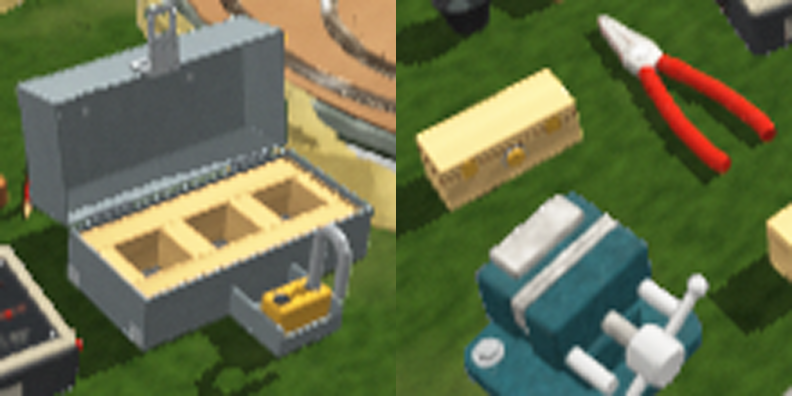

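Two plywood cases are present, the third is absent. In the crops the wells are clear and the bow is swung out to the front. Both cases show brass buttons at mid-length. I'll work out poses from the corners.

```bash
python3 - <<'E'
from h import *
from scipy.optimize import least_squares
b=load("t0");a=load("s0")
T=lambda x,y:(290+x/4,140+y/4)
C=lambda x,y:(165+(x-400)/4,170+y/4)
pts=[(T(33,278),(-48,102,46)),(T(65,152),(48,102,46)),(T(312,338),(-48,-102,46)),(T(333,210),(48,-102,46)),
 (T(101,228),(0,62,38)),(T(184,246),(0,0,38)),(T(267,265),(0,-62,38))]
S=lambda x,y:(260+x/3.6,130+y/3.6)
sp=[(S(70,220),(48,102,46)),(S(148,295),(-48,102,46)),(S(372,212),(-48,-102,46)),(S(285,147),(48,-102,46))]
def res(p):
    R=np.array([[np.cos(p[2]),-np.sin(p[2])],[np.sin(p[2]),np.cos(p[2])]]); r=[]
    for c,L in((b,pts),(a,sp)):
        for q,m in L:
            w=R@np.array(m[:2])/1e3+p[:2]; r+=list(np.subtract(proj(c,[*w,m[2]/1e3]),q))
    return r
s=least_squares(res,[.54,-.22,-.28]);print(s.x,np.degrees(s.x[2]),np.round(s.fun,1))
def case(q,z):
    P=[onz(b,*C(*k),z)[:2] for k in q]; return np.round(P,4)
for n,q in [("c1btn",[(488,85),(490,30)]),("c2btn",[(627,270),(625,325)])]: print(n,case(q,.017),case(q,.017).mean(0))
for n,q in [("c1",[(428,28),(543,35),(541,83),(426,72)]),("c2",[(565,273),(683,274),(682,324),(563,323)])]: print(n,case(q,.034),case(q,.034).mean(0))
E
```

```text
[ 0.54377293 -0.21858223 -0.2411151 ] -13.814877752361332 [ 0.4 -0.1 -0.6 -0.4 -0.2  0.6  1.   0.3 -0.  -0.3 -0.  -0.2  0.1 -0.3
 -0.7  1.8 -0.7  1.   0.6 -1.9  0.8 -0.6]
c1btn [[0.5838 0.2265]
 [0.6259 0.2251]] [0.60485 0.2258 ]
c2btn [[0.4428 0.1213]
 [0.4022 0.123 ]] [0.4225  0.12215]
c1 [[0.626  0.2682]
 [0.619  0.1813]
 [0.5829 0.1828]
 [0.5928 0.2695]] [0.605175 0.22545 ]
c2 [[0.4418 0.1649]
 [0.4397 0.0777]
 [0.4034 0.0788]
 [0.4053 0.1665]] [0.42255  0.121975]
```

{"name": "move_arm", "arguments": {"plan": [[[0.55,-1,0],[0,0,-0.765],0.5],[[0.55,-1,0],[0,0,-0.765],0.5],[[0.55,-1,0],[0,0,-0.765],0.5],[[0.55,-1,0],[0,0,-0.765],0.5],[[0.55,-1,0],[0,0,-0.765],0.5],[[0.55,-1,0],[0,0,-0.765],0.5],[[0.55,-1,0],[0,0,-0.765],0.5],[[0.55,-1,0],[0,0,-0.765],0.5],[[0.55,-1,0],[0,0,-0.765],0.5],[[0.55,-1,0],[0,0,-0.765],0.5],[[0.55,-1,0],[0,0,-0.765],0.5],[[0.55,-1,0],[0,0,-0.765],0.5],[[0.55,-1,0],[0,0,-0.765],0.5],[[0.55,-1,0],[0,0,-0.765],0.5],[[0.55,-1,0],[0,0,-0.765],0.5],[[0.55,-1,0],[0,0,-0.765],0.5],[[0.55,-1,0],[0,0,-0.765],0.5],[[0.55,-1,0],[0,0,-0.765],0.5],[[0.55,-1,0],[0,0,-0.765],0.5],[[0.55,-1,0],[0,0,-0.765],0.5]]}}

```text
time: 2.1
ee_pos: [0.3772, 0.2038, 0.2312]
tcp_rot: [-0.0, 0.715, 0.699, -0.0]
wrist_force: [0.5, 0.5, 0.1]
width: 0.0642
grasp_force: 0.0
```

{"name": "move_arm", "arguments": {"plan": [[[0.5,-0.8,0],[0,0,0],0.5],[[0.5,-0.8,0],[0,0,0],0.5],[[0.5,-0.8,-0.5],[0,0,0],0.5],[[0.5,-0.8,-0.5],[0,0,0],0.5],[[0.3,-0.8,-1],[0,0,0],0.5],[[0,0,-1],[0,0,0],0.5],[[0,0,-1],[0,0,0],0.5],[[0,0,-1],[0,0,0],0.5],[[0,0,0],[0,0,0],0.5],[[0,0,0],[0,0,0],0.5]]}}

```text
time: 3.1
ee_pos: [0.4228, 0.1247, 0.1314]
tcp_rot: [-0.0, 0.714, 0.7, -0.0]
wrist_force: [0.2, 0.0, -0.5]
width: 0.0638
grasp_force: 0.0
```

```bash
python3 - <<'E'
from h import *
s=state();print(s["ee_pos"],s["tcp_rot"],s["width"],s["time"],s["joint_pos"])
snap("scene","s1",(180,200,330,350),2.5)
snap("top","t1",(150,160,300,280),3)
i=cv2.imread("pics/s1.png");j=cv2.imread("pics/t1.png");
cv2.imwrite("pics/m1.png",np.hstack([i[:360],j])[:,:800])
E
```

```text
[0.42277067 0.12470924 0.13141039] [-1.08461945e-04  7.13713856e-01  7.00437284e-01 -3.60481979e-04] 0.06383416497505154 3.1 [-0.42982524  0.65219687  0.06057339  2.20621441 -0.12984202  0.28710374
 -0.27582808]
```

View pics/m1.png

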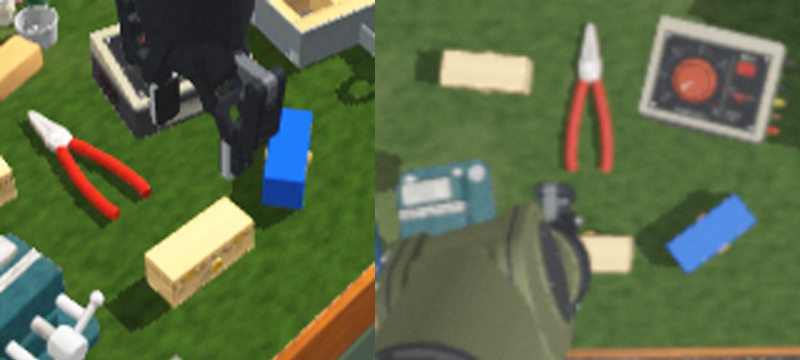

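The gripper stands over the case with its fingers either side. Descend and pinch.

{"name": "move_arm", "arguments": {"newtons": 30, "plan": [[[0,-0.13,-1],[0,0,0],0.5],[[0,0,-1],[0,0,0],0.5],[[0,0,-1],[0,0,0],0.5],[[0,0,-1],[0,0,0],0.5],[[0,0,-1],[0,0,0],0.5],[[0,0,-0.8],[0,0,0],0.5],[[0,0,-0.55],[0,0,0],0.5],[[0,0,0],[0,0,0],0.5],[[0,0,0],[0,0,0],-0.2],[[0,0,0],[0,0,0],-0.2],[[0,0,0],[0,0,0],-0.2],[[0,0,0],[0,0,0],-0.2],[[0,0,0],[0,0,0],-0.2],[[0,0,0],[0,0,0],-0.2],[[0,0,0],[0,0,0],-0.2],[[0,0,0],[0,0,0],-0.2]]}}

```text
time: 4.8
ee_pos: [0.4317, 0.1252, 0.0135]
tcp_rot: [-0.005, 0.713, 0.701, -0.008]
wrist_force: [-2.3, -0.2, 6.7]
width: 0.0385
grasp_force: 29.8
```

```bash
python3 - <<'E'
from h import *
s=state();print(s["ee_pos"],s["wrist_force"],s["torque"],s["joint_pos"])
snap("scene","s2",(190,220,320,350),4.5)
E
```

```text
[0.43173093 0.12518742 0.01347582] [-2.32725999 -0.19077989  6.74244005] [-0.04170646  0.42248162 -0.05096223] [-0.39630554  0.91353873  0.02175355  2.20692331 -0.45751266  0.04433753
  0.05639276]
```

View pics/s2.png

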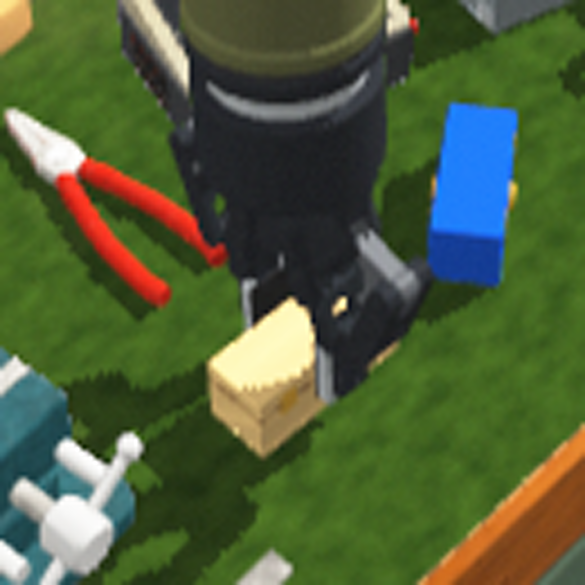

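The wrist joint is at its limit (r about 0.44 m), so the grip sits high on the buttons. I'll draw the case about 28 mm outward and grip it again lower.

{"name": "move_arm", "arguments": {"plan": [[[0,0,0.45],[0,0,0],-0.2],[[0.2,0,0],[0,0,0],-0.2],[[0.2,0,0],[0,0,0],-0.2],[[0.2,0,0],[0,0,0],-0.2],[[0.2,0,0],[0,0,0],-0.2],[[0.2,0,0],[0,0,0],-0.2],[[0.2,0,0],[0,0,0],-0.2],[[0.2,0,0],[0,0,0],-0.2],[[0,0,0],[0,0,0],-0.2],[[0,0,0],[0,0,0],-0.2],[[0,0,0],[0,0,0],0.25],[[0,0,0],[0,0,0],0.25],[[0,0,0],[0,0,0],0.25],[[0,0,0],[0,0,0],0.25]]}}

```text
time: 6.25
ee_pos: [0.4602, 0.1252, 0.0215]
tcp_rot: [-0.004, 0.713, 0.701, -0.008]
wrist_force: [0.0, 0.1, 0.1]
width: 0.0534
grasp_force: 0.0
```

```bash
python3 - <<'E'
from h import *
s=state();print(s["ee_pos"],s["tcp_rot"],s["wrist_force"],s["joint_pos"],s["width"])
snap("scene","s3",(190,210,320,340),4.5)
E
```

```text
[0.4602119  0.12516631 0.02150557] [-0.00440901  0.71345175  0.70064273 -0.00818123] [0.00981687 0.08076768 0.1449803 ] [-0.40737658  0.90387089  0.076157    2.12857041 -0.44451645  0.14284857
  0.06335058] 0.05343159528934819
```

View pics/s3.png

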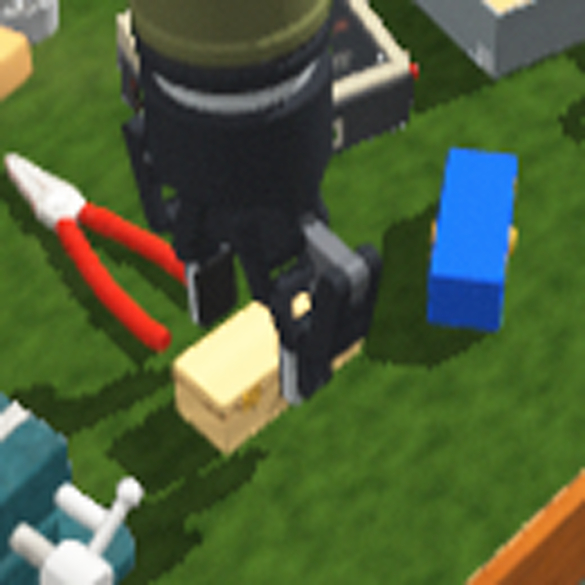

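```bash
python3 - <<'E'
from h import *
c=load("s2");d=load("s3")
for p in[(228,262),(165,300)]: print("handle",onz(c,190+p[0]/4.5,220+p[1]/4.5,.008))
for p in[(175,365),(230,450)]: print("case",onz(d,190+p[0]/4.5,210+p[1]/4.5,.034 if p[0]<200 else 0))
t=load("t0")
for p in[(603,188),(650,188)]: print(onz(t,165+(p[0]-400)/4,170+p[1]/4,.008))
for x in (.487,.50):
  for y in(.114,.136): print(x,y,np.subtract(proj(d,[x,y,0.005]),(190,210))*4.5)
E
```

```text
handle [0.4982619  0.10835478 0.008     ]
handle [0.50202319 0.14374944 0.008     ]
case [0.47256689 0.16062964 0.034     ]
case [0.44292811 0.15742124 0.        ]
[0.50457048 0.14043925 0.008     ]
[0.5039776  0.10468444 0.008     ]
0.487 0.114 [235.49072139 331.22258972]
0.487 0.136 [199.74701161 358.08468615]
0.5 0.114 [216.85327958 315.92840695]
0.5 0.136 [181.15820319 342.29144047]
```

{"name": "move_arm", "arguments": {"plan": [[[0,-0.15,-0.2],[0,0,0],0.25],[[0,0,-0.22],[0,0,0],0.25],[[0,0,0],[0,0,0],-0.2],[[0,0,0],[0,0,0],-0.2],[[0,0,0],[0,0,0],-0.2],[[0,0,0],[0,0,0],-0.2],[[0,0,0],[0,0,0],-0.2],[[-0.15,0,0],[0,0,0],-0.2],[[-0.15,0,0],[0,0,0],-0.2],[[-0.15,0,0],[0,0,0],-0.2],[[-0.1,0,0],[0,0,0],-0.2],[[0,0,0],[0,0,0],-0.2],[[0,0,0],[0,0,0],0.12],[[0,0,0],[0,0,0],0.12],[[0,0,0],[0,0,0],0.12],[[0,0,-0.2],[0,0,0],0.12],[[0,0,-0.2],[0,0,0],0.12],[[0,0,0],[0,0,0],0.12]]}}

```text
time: 8.1
ee_pos: [0.449, 0.1221, 0.0044]
tcp_rot: [-0.005, 0.714, 0.701, -0.009]
wrist_force: [-0.5, 0.4, -0.8]
width: 0.048
grasp_force: 0.0
```

Now close and lift to about 0.1 m.

{"name": "move_arm", "arguments": {"newtons": 30, "plan": [[[0,0,0],[0,0,0],-0.3],[[0,0,0],[0,0,0],-0.3],[[0,0,0],[0,0,0],-0.3],[[0,0,0],[0,0,0],-0.3],[[0,0,0],[0,0,0],-0.3],[[0,0,0],[0,0,0],-0.3],[[0,0,0.3],[0,0,0],-0.3],[[0,0,0.5],[0,0,0],-0.3],[[0,0,0.5],[0,0,0],-0.3],[[0,0,0.5],[0,0,0],-0.3],[[0,0,0.5],[0,0,0],-0.3],[[0,0,0.5],[0,0,0],-0.3],[[0,0,0.5],[0,0,0],-0.3],[[0,0,0.5],[0,0,0],-0.3],[[0,0,0.5],[0,0,0],-0.3],[[0,0,0.5],[0,0,0],-0.3],[[0,0,0.5],[0,0,0],-0.3],[[0,0,0.5],[0,0,0],-0.3]]}}

```text
time: 9.9
ee_pos: [0.4492, 0.1222, 0.1219]
tcp_rot: [-0.004, 0.713, 0.701, -0.008]
wrist_force: [0.6, -0.5, -2.7]
width: 0.0388
grasp_force: 30.5
```

```bash
python3 - <<'E'
from h import *
s=state();print(s["ee_pos"],s["tcp_rot"],s["wrist_force"],s["width"])
snap("scene","s4",(150,150,330,310),4)
E
```

```text
[0.44916586 0.12215437 0.1218573 ] [-0.00444597  0.71347377  0.70061936 -0.00824176] [ 0.60634801 -0.47042776 -2.73214905] 0.03883128974222955
```

View pics/s4.png

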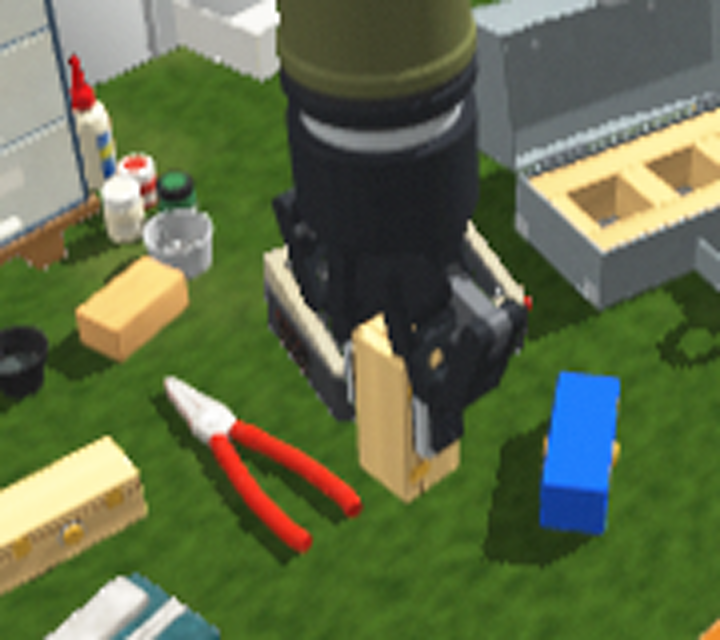

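The case hangs upright, pinched by its buttons, and the pliers, wood block and loupe are untouched. Carry it to the +y well.

{"name": "move_arm", "arguments": {"plan": [[[0,0,0.5],[0,0,0],-0.3],[[0.27,-0.7,0.07],[0,0,-0.13],-0.3],[[0.27,-0.7,0.07],[0,0,-0.13],-0.3],[[0.27,-0.7,0.07],[0,0,-0.13],-0.3],[[0.27,-0.7,0.07],[0,0,-0.13],-0.3],[[0.27,-0.7,0.07],[0,0,-0.13],-0.3],[[0.27,-0.7,0.07],[0,0,-0.13],-0.3],[[0.27,-0.7,0.07],[0,0,-0.13],-0.3],[[0.27,-0.7,0.07],[0,0,-0.13],-0.3],[[0.27,-0.7,0.07],[0,0,-0.13],-0.3],[[0.27,-0.7,0],[0,0,-0.13],-0.3],[[0.27,-0.7,0],[0,0,-0.13],-0.3],[[0.27,-0.7,0],[0,0,-0.13],-0.3],[[0.27,-0.7,0],[0,0,-0.13],-0.3],[[0.27,-0.7,0],[0,0,-0.13],-0.3],[[0.27,-0.7,0],[0,0,-0.13],-0.3],[[0.27,-0.7,0],[0,0,-0.13],-0.3],[[0.27,-0.7,0],[0,0,-0.13],-0.3],[[0.27,-0.7,0],[0,0,-0.13],-0.3],[[0.27,-0.7,0],[0,0,-0.13],-0.3]]}}

```text
time: 11.95
ee_pos: [0.5523, -0.145, 0.1436]
tcp_rot: [-0.005, 0.785, 0.619, -0.008]
wrist_force: [1.1, -0.5, -2.7]
width: 0.0391
grasp_force: 32.3
```

```bash
cat > rel.py <<'E'
from h import *
from scipy.spatial.transform import Rotation as Rn
BOX=np.array([.5438,-.2186]); YAW=-.2411
def b2w(x,y): return BOX+np.array([np.cos(YAW)*x-np.sin(YAW)*y,np.sin(YAW)*x+np.cos(YAW)*y])
def delta(xyz,yawdeg):
    "shift in units of 0.02 m, turn in units of 5 deg to bring tool to xyz, pointing down, tool y at yawdeg"
    s=state(); q=s["tcp_rot"]; R=Rn.from_quat([q[1],q[2],q[3],q[0]])
    y=np.array([np.cos(np.radians(yawdeg)),np.sin(np.radians(yawdeg)),0]); z=np.array([0,0,-1.])
    G=Rn.from_matrix(np.c_[np.cross(y,z),y,z]); 
    print("tcp",np.round(s["ee_pos"],4),"w",round(s["width"],4),"F",np.round(s["wrist_force"],1),"t",s["time"])
    print("shift u",np.round((np.array(xyz)-s["ee_pos"])/.02,2),"turn u",np.round(np.degrees((G*R.inv()).as_rotvec())/5,2))
E
python3 - <<'E'
from rel import *
w=b2w(0,.062);print(w);delta([*w,.1],np.degrees(YAW))
E
```

```text
[ 0.5586038  -0.15839329]
tcp [ 0.5523 -0.145   0.1436] w 0.0391 F [ 1.1 -0.5 -2.7] t 11.95
shift u [ 0.32 -0.67 -2.18] turn u [ 0.01 -0.21 -0.07]
```

{"name": "move_arm", "arguments": {"plan": [[[0.16,-0.33,-0.5],[0,-0.1,0],-0.3],[[0.16,-0.34,-0.5],[0,-0.11,-0.07],-0.3],[[0,0,-0.5],[0,0,0],-0.3],[[0,0,-0.5],[0,0,0],-0.3],[[0,0,-0.6],[0,0,0],-0.3],[[0,0,0],[0,0,0],-0.3],[[0,0,0],[0,0,0],-0.3],[[0,0,0],[0,0,0],-0.3],[[0,0,0],[0,0,0],-0.3],[[0,0,0],[0,0,0],-0.3],[[0,0,0],[0,0,0],-0.3]]}}

```text
time: 13.05
ee_pos: [0.5585, -0.1573, 0.0919]
tcp_rot: [0.001, 0.787, 0.617, -0.0]
wrist_force: [-0.4, -0.3, -2.4]
width: 0.0389
grasp_force: 32.3
```

```bash
python3 - <<'E'
from rel import *
w=b2w(0,.062);delta([*w,.06],np.degrees(YAW))
snap("scene","s5",(250,110,380,230),4.5)
E
```

```text
tcp [ 0.5585 -0.1573  0.0919] w 0.0389 F [-0.4 -0.3 -2.4] t 13.05
shift u [ 0.01 -0.06 -1.6 ] turn u [ 0.02  0.   -0.02]
```

View pics/s5.png

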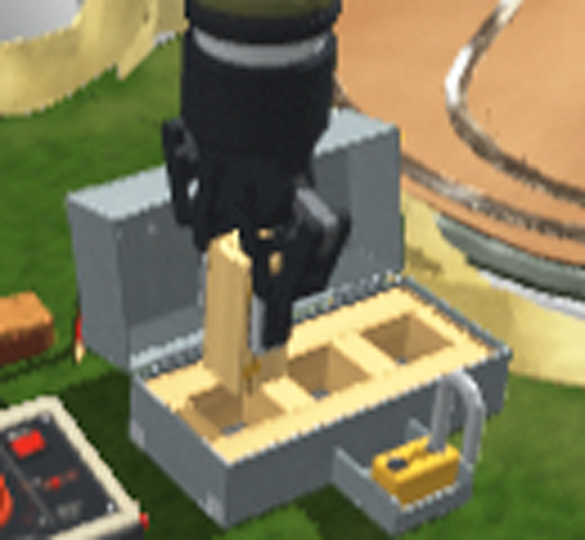

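```bash
python3 - <<'E'
from rel import *
c=load("s5")
P=lambda p:np.round(np.subtract(proj(c,p),(250,110))*4.5)
for x,y in [(.017,.017),(-.017,.017),(-.017,-.017)]:
    w=b2w(x,.062+y);print("case",P([*w,.0625]),P([*w,.1465]))
for x,y in [(.021,.021),(-.021,.021),(-.021,-.021),(.021,-.021)]: print("well",P([*b2w(x,.062+y),.04]))
E
```

```text
case [194. 364.] [199. 236.]
case [229. 395.] [237. 266.]
case [279. 376.] [290. 247.]
well [183. 395.]
well [226. 434.]
well [287. 409.]
well [243. 372.]
```

The hanging case reads about 5 mm towards −y of the well's centre, so I'll shift before lowering.

{"name": "move_arm", "arguments": {"plan": [[[0.06,0.17,-0.4],[0,0,0],-0.3],[[0,0,-0.4],[0,0,0],-0.3],[[0,0,-0.3],[0,0,0],-0.3],[[0,0,-0.3],[0,0,0],-0.3],[[0,0,-0.2],[0,0,0],-0.3],[[0,0,0],[0,0,0],-0.3],[[0,0,0],[0,0,0],-0.3]]}}

```text
time: 13.8
ee_pos: [0.5595, -0.154, 0.0596]
tcp_rot: [0.0, 0.787, 0.617, -0.0]
wrist_force: [1.0, -0.1, -2.2]
width: 0.0388
grasp_force: 32.3
```

```bash
python3 - <<'E'
from rel import *
w=b2w(0,.062);delta([*w,.043],np.degrees(YAW))
snap("scene","s6",(270,150,350,225),7)
E
```

```text
tcp [ 0.5595 -0.154   0.0596] w 0.0388 F [ 1.  -0.1 -2.2] t 13.8
shift u [-0.04 -0.22 -0.83] turn u [ 0.01 -0.   -0.01]
```

View pics/s6.png

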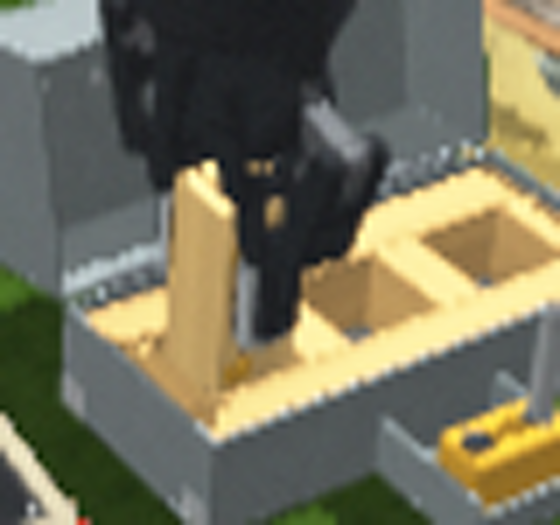

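The case's lower end is inside the well with no contact force. Lower and release.

{"name": "move_arm", "arguments": {"plan": [[[0,0,-0.3],[0,0,0],-0.3],[[0,0,-0.3],[0,0,0],-0.3],[[0,0,-0.3],[0,0,0],-0.3],[[0,0,0],[0,0,0],-0.3],[[0,0,0],[0,0,0],0.1],[[0,0,0],[0,0,0],0.1],[[0,0,0],[0,0,0],0.1],[[0,0,0],[0,0,0],0.1],[[0,0,0.2],[0,0,0],0.1],[[0,0,0.5],[0,0,0],0.1],[[0,0,0.8],[0,0,0],0.1],[[0,0,1],[0,0,0],0.1],[[0,0,1],[0,0,0],0.1],[[0,0,1],[0,0,0],0.1],[[0,0,1],[0,0,0],0.1],[[0,0,1],[0,0,0],0.1],[[0,0,0],[0,0,0],0.5]]}}

```text
time: 15.55
ee_pos: [0.5613, -0.1547, 0.175]
tcp_rot: [0.003, 0.787, 0.617, 0.001]
wrist_force: [0.6, 0.3, -0.3]
width: 0.0599
grasp_force: 0.0
```

```bash
python3 - <<'E'
from rel import *
delta([.605,.2255,.12],-5.6)
a=snap("scene","s7",(260,130,370,240),3.6)
snap("top","t7",(150,160,300,260),4)
i=cv2.imread("pics/s7.png");j=cv2.imread("/tmp/t7_full.png");j=cv2.resize(j[165:264,160:260],None,fx=4,fy=4,interpolation=cv2.INTER_CUBIC)
cv2.imwrite("pics/m7.png",np.hstack([i[:396],j[:396]]))
E
```

```text
tcp [ 0.5613 -0.1547  0.175 ] w 0.0599 F [ 0.6  0.3 -0.3] t 15.55
shift u [ 2.18 19.01 -2.75] turn u [0.03 0.07 1.63]
```

View pics/m7.png

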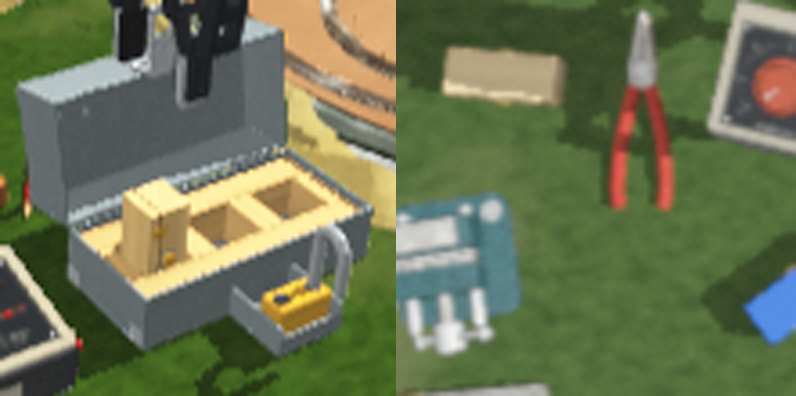

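The first case stands in its well, and the second is still where it was. Go for it.

{"name": "move_arm", "arguments": {"plan": [[[0.11,0.95,0],[0,0,0.08],0.5],[[0.11,0.95,0],[0,0,0.08],0.5],[[0.11,0.95,0],[0,0,0.08],0.5],[[0.11,0.95,0],[0,0,0.08],0.5],[[0.11,0.95,0],[0,0,0.08],0.5],[[0.11,0.95,0],[0,0,0.08],0.5],[[0.11,0.95,0],[0,0,0.08],0.5],[[0.11,0.95,0],[0,0,0.08],0.5],[[0.11,0.95,0],[0,0,0.08],0.5],[[0.11,0.95,0],[0,0,0.08],0.5],[[0.11,0.95,0],[0,0,0.08],0.5],[[0.11,0.95,0],[0,0,0.08],0.5],[[0.11,0.95,0],[0,0,0.08],0.5],[[0.11,0.95,0],[0,0,0.08],0.5],[[0.11,0.95,0],[0,0,0.08],0.5],[[0.11,0.95,0],[0,0,0.08],0.5],[[0.11,0.95,0],[0,0,0.08],0.5],[[0.11,0.95,0],[0,0,0.08],0.5],[[0.11,0.95,0],[0,0,0.08],0.5],[[0.11,0.95,0],[0,0,0.08],0.5]]}}

```text
time: 17.65
ee_pos: [0.6036, 0.2278, 0.1716]
tcp_rot: [0.0, 0.741, 0.671, -0.0]
wrist_force: [0.1, 0.5, -0.2]
width: 0.0642
grasp_force: 0.0
```

```bash
python3 - <<'E'
from rel import *
delta([.605,.2255,.06],-5.6)
# case still there? compare patch with first picture
c=snap("scene","s8"); i=cv2.imread("/tmp/s0_full.png");j=cv2.imread("/tmp/s8_full.png")
d=cv2.absdiff(i,j)[255:305,135:195]; print(d.mean())
E
```

```text
tcp [0.6036 0.2278 0.1716] w 0.0642 F [ 0.1  0.5 -0.2] t 17.65
shift u [ 0.07 -0.11 -5.58] turn u [ 0.01 -0.    0.02]
7.303
```

{"name": "move_arm", "arguments": {"newtons": 30, "plan": [[[0.07,-0.11,-1],[0,0,0],0.4],[[0,0,-1],[0,0,0],0.4],[[0,0,-1],[0,0,0],0.4],[[0,0,-1],[0,0,0],0.4],[[0,0,-1],[0,0,0],0.4],[[0,0,-1],[0,0,0],0.4],[[0,0,-0.8],[0,0,0],0.4],[[0,0,-0.7],[0,0,0],0.4],[[0,0,-0.5],[0,0,0],0.4],[[0,0,-0.38],[0,0,0],0.4],[[0,0,0],[0,0,0],0.4],[[0,0,0],[0,0,0],0.4]]}}

```text
time: 18.9
ee_pos: [0.6053, 0.224, 0.0044]
tcp_rot: [0.001, 0.742, 0.671, -0.0]
wrist_force: [0.6, -0.5, -0.0]
width: 0.06
grasp_force: 0.0
```

```bash
python3 - <<'E'
from rel import *
delta([.605,.2255,.004],-5.6)
snap("scene","s9",(130,230,230,310),6)
E
```

```text
tcp [0.6053 0.224  0.0044] w 0.06 F [ 0.6 -0.5 -0. ] t 18.9
shift u [-0.01  0.07 -0.02] turn u [0.01 0.01 0.03]
```

View pics/s9.png

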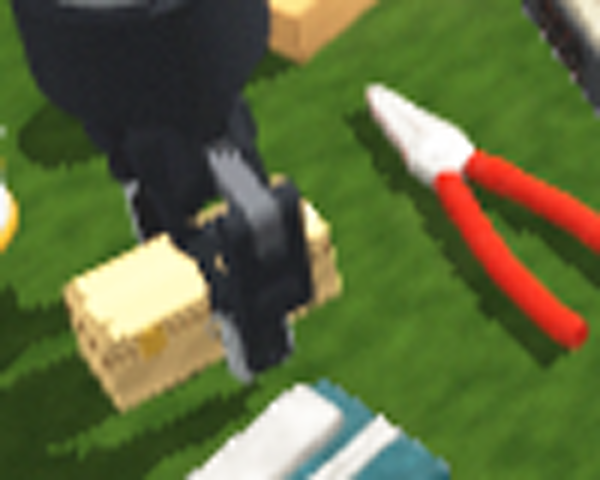

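The fingers straddle the middle of the case. Pinch and lift.

{"name": "move_arm", "arguments": {"newtons": 30, "plan": [[[0,0,0],[0,0,0],-0.3],[[0,0,0],[0,0,0],-0.3],[[0,0,0],[0,0,0],-0.3],[[0,0,0],[0,0,0],-0.3],[[0,0,0],[0,0,0],-0.3],[[0,0,0],[0,0,0],-0.3],[[0,0,0.3],[0,0,0],-0.3],[[0,0,0.5],[0,0,0],-0.3],[[0,0,0.5],[0,0,0],-0.3],[[0,0,0.5],[0,0,0],-0.3],[[0,0,0.5],[0,0,0],-0.3],[[0,0,0.5],[0,0,0],-0.3],[[0,0,0.5],[0,0,0],-0.3],[[0,0,0.5],[0,0,0],-0.3],[[0,0,0.5],[0,0,0],-0.3],[[0,0,0.5],[0,0,0],-0.3],[[0,0,0.5],[0,0,0],-0.3],[[0,0,0.7],[0,0,0],-0.3],[[0,0,0.7],[0,0,0],-0.3],[[0,0,0.7],[0,0,0],-0.3]]}}

```text
time: 20.95
ee_pos: [0.605, 0.2239, 0.1534]
tcp_rot: [0.001, 0.742, 0.671, -0.0]
wrist_force: [-0.2, -0.5, -2.5]
width: 0.0388
grasp_force: 30.6
```

```bash
python3 - <<'E'
from rel import *
w=b2w(0,-.062);print(w);delta([*w,.15],np.degrees(YAW))
E
```

```text
[ 0.5289962  -0.27880671]
tcp [0.605  0.2239 0.1534] w 0.0388 F [-0.2 -0.5 -2.5] t 20.95
shift u [ -3.8  -25.14  -0.17] turn u [ 0.01  0.   -1.61]
```

{"name": "move_arm", "arguments": {"plan": [[[-0.13,-0.84,0],[0,0,-0.08],-0.3],[[-0.13,-0.84,0],[0,0,-0.08],-0.3],[[-0.13,-0.84,0],[0,0,-0.08],-0.3],[[-0.13,-0.84,0],[0,0,-0.08],-0.3],[[-0.13,-0.84,0],[0,0,-0.08],-0.3],[[-0.13,-0.84,0],[0,0,-0.08],-0.3],[[-0.13,-0.84,0],[0,0,-0.08],-0.3],[[-0.13,-0.84,0],[0,0,-0.08],-0.3],[[-0.13,-0.84,0],[0,0,-0.08],-0.3],[[-0.13,-0.84,0],[0,0,-0.08],-0.3],[[-0.13,-0.84,0],[0,0,-0.08],-0.3],[[-0.13,-0.84,0],[0,0,-0.08],-0.3],[[-0.13,-0.84,0],[0,0,-0.08],-0.3],[[-0.13,-0.84,0],[0,0,-0.08],-0.3],[[-0.13,-0.84,0],[0,0,-0.08],-0.3],[[-0.13,-0.84,0],[0,0,-0.08],-0.3],[[-0.13,-0.84,0],[0,0,-0.08],-0.3],[[-0.13,-0.84,0],[0,0,-0.08],-0.3],[[-0.13,-0.84,0],[0,0,-0.08],-0.3],[[-0.13,-0.84,0],[0,0,-0.08],-0.3]]}}

```text
time: 22.95
ee_pos: [0.5526, -0.1134, 0.1521]
tcp_rot: [0.0, 0.787, 0.617, -0.0]
wrist_force: [-0.8, -0.1, -3.5]
width: 0.039
grasp_force: 30.6
```

{"name": "move_arm", "arguments": {"plan": [[[-0.13,-0.84,0],[0,0,0],-0.3],[[-0.13,-0.84,0],[0,0,0],-0.3],[[-0.13,-0.84,0],[0,0,0],-0.3],[[-0.13,-0.84,0],[0,0,0],-0.3],[[-0.13,-0.84,0],[0,0,0],-0.3],[[-0.13,-0.84,0],[0,0,0],-0.3],[[-0.13,-0.84,0],[0,0,0],-0.3],[[-0.13,-0.84,0],[0,0,0],-0.3],[[-0.13,-0.7,0],[0,0,0],-0.3],[[0,-0.4,0],[0,0,0],-0.3],[[0,0,-0.5],[0,0,0],-0.3],[[0,0,-0.5],[0,0,0],-0.3],[[0,0,-0.5],[0,0,0],-0.3],[[0,0,-0.5],[0,0,0],-0.3],[[0,0,-0.5],[0,0,0],-0.3],[[0,0,-0.4],[0,0,0],-0.3],[[0,0,0],[0,0,0],-0.3],[[0,0,0],[0,0,0],-0.3],[[0,0,0],[0,0,0],-0.3]]}}

```text
time: 24.85
ee_pos: [0.5299, -0.2687, 0.0945]
tcp_rot: [0.001, 0.787, 0.617, -0.0]
wrist_force: [-0.1, 0.1, -2.1]
width: 0.0387
grasp_force: 30.7
```

```bash
python3 - <<'E'
from rel import *
w=b2w(0,-.062);delta([*w,.09],np.degrees(YAW))
c=snap("scene","s10",(290,110,400,215),5)
P=lambda p:np.round(np.subtract(proj(c,p),(290,110))*5)
p=state()["ee_pos"]
for x,y in [(.017,.017),(-.017,.017),(-.017,-.017)]:
    w=b2w(x,-.062+y);print("case",P([*w,p[2]-.0294]),P([*w,p[2]+.0546]))
for x,y in [(.021,.021),(-.021,.021),(-.021,-.021),(.021,-.021)]: print("well",P([*b2w(x,-.062+y),.04]))
E
```

```text
tcp [ 0.5299 -0.2687  0.0945] w 0.0387 F [-0.1  0.1 -2.1] t 24.85
shift u [-0.04 -0.5  -0.22] turn u [ 0.02  0.01 -0.01]
case [209. 328.] [224. 190.]
case [251. 359.] [269. 219.]
case [301. 340.] [321. 200.]
well [194. 366.]
well [245. 405.]
well [306. 380.]
well [254. 343.]
```

View pics/s10.png

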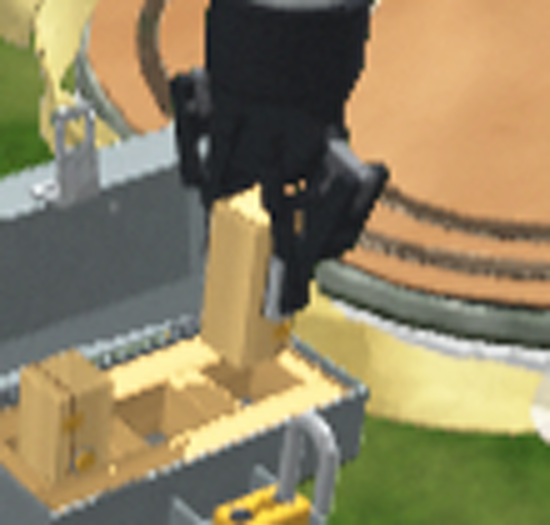

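The second case hangs upright over the end well, about 8 mm to +y of its centre. Shift and lower.

{"name": "move_arm", "arguments": {"plan": [[[-0.05,-0.44,0],[0,0,0],-0.3],[[0,0,0],[0,0,0],-0.3],[[0,0,-0.3],[0,0,0],-0.3],[[0,0,-0.3],[0,0,0],-0.3],[[0,0,-0.3],[0,0,0],-0.3],[[0,0,-0.3],[0,0,0],-0.3],[[0,0,-0.3],[0,0,0],-0.3],[[0,0,-0.25],[0,0,0],-0.3],[[0,0,0],[0,0,0],-0.3],[[0,0,0],[0,0,0],-0.3]]}}

```text
time: 25.9
ee_pos: [0.5285, -0.2773, 0.0589]
tcp_rot: [0.0, 0.787, 0.617, -0.001]
wrist_force: [-0.3, 0.8, -2.3]
width: 0.0393
grasp_force: 30.7
```

{"name": "move_arm", "arguments": {"plan": [[[0,0,-0.3],[0,0,0],-0.3],[[0,0,-0.3],[0,0,0],-0.3],[[0,0,-0.2],[0,0,0],-0.3],[[0,0,0],[0,0,0],-0.3],[[0,0,0],[0,0,0],-0.3]]}}

```text
time: 26.4
ee_pos: [0.5284, -0.2773, 0.0429]
tcp_rot: [0.0, 0.787, 0.617, -0.001]
wrist_force: [-0.4, -0.2, -2.1]
width: 0.0392
grasp_force: 30.7
```

{"name": "move_arm", "arguments": {"plan": [[[0,0,0],[0,0,0],0.1],[[0,0,0],[0,0,0],0.1],[[0,0,0],[0,0,0],0.1],[[0,0,0],[0,0,0],0.1],[[0,0,0.2],[0,0,0],0.1],[[0,0,0.5],[0,0,0],0.1],[[0,0,0.8],[0,0,0],0.1],[[0,0,1],[0,0,0],0.1],[[0,0,1],[0,0,0],0.1],[[0,0,1],[0,0,0],0.1],[[0,0,1],[0,0,0],0.1],[[0,0,1],[0,0,0],0.1],[[0,0,1],[0,0,0],0.1],[[0,0,1],[0,0,0],0.1],[[0,0,0],[0,0,0],0.1]]}}

```text
time: 27.9
ee_pos: [0.53, -0.2785, 0.2165]
tcp_rot: [0.003, 0.787, 0.617, 0.001]
wrist_force: [0.2, -0.6, 0.2]
width: 0.047
grasp_force: 0.0
```

```bash
python3 - <<'E'
from rel import *
for th in (1.65,1.75,1.85):
    f=.048+ (87*np.sin(th)-60*np.cos(th))/1e3; u=.046+(60*np.sin(th)+87*np.cos(th))/1e3
    print(th,b2w(f,0),f,u)
w=b2w(.145,0);delta([*w,.2],np.degrees(YAW))
a=snap("scene","s11"); b=snap("top","t11")
i=cv2.imread("/tmp/s11_full.png")[95:235,260:370];j=cv2.imread("/tmp/t11_full.png")[140:245,290:390]
r=lambda m,k:cv2.resize(m,None,fx=k,fy=k,interpolation=cv2.INTER_CUBIC)
i=r(i,3.5);j=r(j,4); h=490;I=np.zeros((h,385+400,3),np.uint8);I[:i.shape[0],:385]=i;I[:420,385:]=j
cv2.imwrite("pics/m11.png",I)
E
```

```text
1.65 [ 0.67924034 -0.25190246] 0.13947451080389497 0.09892838438104928
1.75 [ 0.68392775 -0.25305502] 0.14430154071700205 0.08953174997093041
1.85 [ 0.68768078 -0.25397782] 0.14816635746832188 0.07970016070478536
tcp [ 0.53   -0.2785  0.2165] w 0.047 F [ 0.2 -0.6  0.2] t 27.9
shift u [ 7.73  1.26 -0.83] turn u [ 0.05  0.06 -0.01]
```

View pics/m11.png

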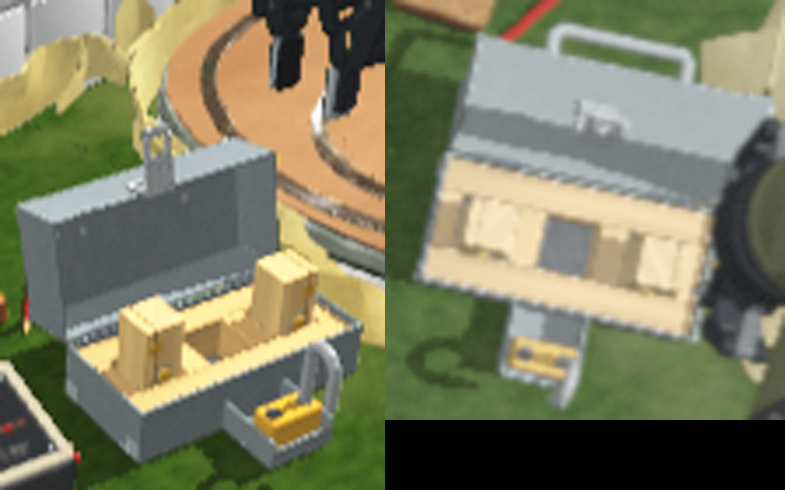

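Both cases stand in their wells and the bow is still swung out in front. Next I'll compute the lid angle and bar position from the pixels read: bar middle at (238,44) in the top crop, rim corners at (20,208) and (275,150) in the scene crop.

```bash
python3 - <<'E'
from rel import *
a=load("s11");b=load("t11")
bar=(290+238/4,140+44/4); L=(260+20/3.5,95+208/3.5); R=(260+275/3.5,95+150/3.5)
bl=(290+175/4,140+38/4); br=(290+305/4,140+62/4)
for th in np.arange(1.6,1.91,.05):
    f=.048+(87*np.sin(th)-60*np.cos(th))/1e3; u=.046+(60*np.sin(th)+87*np.cos(th))/1e3
    e=np.subtract(proj(b,[*b2w(f,0),u]),bar)
    rf=.048-.096*np.cos(th); ru=.046+.096*np.sin(th)
    print(round(th,2),e.round(1),np.subtract(proj(a,[*b2w(rf,.102),ru]),L).round(1),np.subtract(proj(a,[*b2w(rf,-.102),ru]),R).round(1), np.round([f,u],4))
s=state();print(s["joint_pos"])
# bar top-edge profile in the top picture along the column through its middle
im=cv2.cvtColor(cv2.imread("/tmp/t11_full.png"),cv2.COLOR_BGR2GRAY); print(im[143:168,347:353].mean(1).round())
E
```

```text
1.6 [0.5 1.1] [12.9  6.2] [4.6 1.5] [0.1367 0.1034]
1.65 [0.3 0.5] [11.8  5.4] [3.4 0.9] [0.1395 0.0989]
1.7 [ 0.2 -0. ] [10.8  4.7] [2.2 0.3] [0.142  0.0943]
1.75 [-0.  -0.5] [9.7 4.1] [ 1.  -0.2] [0.1443 0.0895]
1.8 [-0.2 -0.8] [8.7 3.6] [-0.2 -0.5] [0.1464 0.0847]
1.85 [-0.5 -1.1] [7.7 3.2] [-1.4 -0.8] [0.1482 0.0797]
1.9 [-0.7 -1.2] [6.7 2.9] [-2.5 -1. ] [0.1497 0.0747]
[ 0.24039876  0.68790159  0.290482    1.69024917 -0.25500156  0.79941214
  0.4070751 ]
[ 98.  96.  97.  99. 103. 127. 180. 197. 173. 131. 107. 102. 106. 131.
 168. 178. 180. 179. 179. 180. 180. 181. 181. 182. 183.]
```

```bash
cat >> rel.py <<'E'
def tgt(f,v,z,tilt,back=0,off=.012):
    "grip at box (f,v,z), tool tilted by tilt deg about box y, tip off mm past it, backed off"
    t=np.radians(tilt); d=np.array([-np.sin(t),0,-np.cos(t)])
    p=np.array([f,v,z])+d*(off-back)
    Rb=Rn.from_euler("z",YAW); P=np.r_[b2w(p[0],p[1]),p[2]]
    G=Rb*Rn.from_matrix(np.c_[np.cross([1*np.cos(t),0,-np.sin(t)],d),[np.cos(t),0,-np.sin(t)],d])
    s=state(); q=s["tcp_rot"]; R=Rn.from_quat([q[1],q[2],q[3],q[0]])
    print("tcp",np.round(s["ee_pos"],4),"w",round(s["width"],4),"F",np.round(s["wrist_force"],1),"t",s["time"],"->",P.round(4))
    print("shift u",np.round((P-s["ee_pos"])/.02,2),"turn u",np.round(np.degrees((G*R.inv()).as_rotvec())/5,2))
E
python3 - <<'E'
from rel import *
tgt(.1456,0,.0867,12,.1); tgt(.1456,0,.0867,12,0)
E
```

```text
tcp [ 0.5285 -0.2772  0.2136] w 0.0468 F [-0.3 -0.4  0.4] t 28.0 -> [ 0.703  -0.2577  0.1728]
shift u [ 8.72  0.97 -2.04] turn u [ 0.59  2.34 -0.02]
tcp [ 0.5285 -0.2772  0.2136] w 0.0468 F [-0.3 -0.4  0.4] t 28.0 -> [ 0.6828 -0.2528  0.075 ]
shift u [ 7.71  1.22 -6.93] turn u [ 0.59  2.34 -0.02]
```

{"name": "move_arm", "arguments": {"newtons": 40, "plan": [[[0.8,0.1,0.2],[0,0,0],-0.39],[[0.8,0.1,0],[0,0,0],-0.39],[[0.8,0.1,0],[0.06,0.24,0],-0.39],[[0.8,0.1,0],[0.06,0.24,0],-0.39],[[0.8,0.1,0],[0.06,0.24,0],-0.39],[[0.8,0.1,0],[0.06,0.24,0],-0.39],[[0.8,0.1,0],[0.06,0.24,0],-0.39],[[0.8,0.1,0],[0.06,0.24,0],-0.39],[[0.8,0.1,0],[0.06,0.24,0],-0.39],[[0.8,0.1,0],[0.06,0.24,0],-0.39],[[0.7,0,0],[0.06,0.24,0],-0.39],[[0,0,0],[0.05,0.18,0],-0.39],[[0,0,-0.7],[0,0,0],-0.39],[[0,0,-0.7],[0,0,0],-0.39],[[0,0,0],[0,0,0],-0.39],[[0,0,0],[0,0,0],-0.39]]}}

```text
time: 29.6
ee_pos: [0.7016, -0.257, 0.1881]
tcp_rot: [-0.084, 0.782, 0.614, -0.065]
wrist_force: [-0.3, -0.2, 0.0]
width: 0.0259
grasp_force: 0.0
```

```bash
python3 - <<'E'
from rel import *
tgt(.1456,0,.0867,12,.1); tgt(.1456,0,.0867,12,0)
E
```

```text
tcp [ 0.7016 -0.257   0.1881] w 0.0259 F [-0.3 -0.2  0. ] t 29.6 -> [ 0.703  -0.2577  0.1728]
shift u [ 0.07 -0.03 -0.77] turn u [-0.01 -0.04 -0.01]
tcp [ 0.7016 -0.257   0.1881] w 0.0259 F [-0.3 -0.2  0. ] t 29.6 -> [ 0.6828 -0.2528  0.075 ]
shift u [-0.94  0.21 -5.66] turn u [-0.01 -0.04 -0.01]
```

{"name": "move_arm", "arguments": {"plan": [[[0.07,-0.03,-0.77],[0,0,0],-0.39],[[-0.14,0.03,-0.7],[0,0,0],-0.39],[[-0.14,0.03,-0.7],[0,0,0],-0.39],[[-0.14,0.03,-0.7],[0,0,0],-0.39],[[-0.14,0.03,-0.7],[0,0,0],-0.39],[[-0.14,0.03,-0.7],[0,0,0],-0.39],[[-0.1,0.02,-0.5],[0,0,0],-0.39],[[-0.1,0.02,-0.5],[0,0,0],-0.39],[[0,0,0],[0,0,0],-0.39],[[0,0,0],[0,0,0],-0.39]]}}

```text
time: 30.6
ee_pos: [0.6861, -0.2542, 0.0839]
tcp_rot: [-0.082, 0.782, 0.614, -0.065]
wrist_force: [0.5, -0.6, 0.5]
width: 0.0263
grasp_force: 0.0
```

{"name": "move_arm", "arguments": {"plan": [[[-0.14,0.03,-0.5],[0,0,0],-0.39],[[0,0,-0.2],[0,0,0],-0.39],[[0,0,0],[0,0,0],-0.39],[[0,0,0],[0,0,0],-1],[[0,0,0],[0,0,0],-1],[[0,0,0],[0,0,0],-1],[[0,0,0],[0,0,0],-1],[[0,0,0],[0,0,0],-1],[[0,0,0],[0,0,0],-1],[[0,0,0],[0,0,0],-1]]}}

```text
time: 31.6
ee_pos: [0.6897, -0.2554, 0.073]
tcp_rot: [-0.076, 0.782, 0.615, -0.06]
wrist_force: [9.5, -2.0, 3.7]
width: 0.0068
grasp_force: 39.6
```

```bash
python3 - <<'E'
from rel import *
tgt(.1456,0,.0867,12,0); s=state(); print(s["grasp_force"],s["width"],s["torque"])
# box frame TCP
d=s["ee_pos"][:2]-BOX; print("box f,v",np.cos(YAW)*d[0]+np.sin(YAW)*d[1],-np.sin(YAW)*d[0]+np.cos(YAW)*d[1])
E
```

```text
tcp [ 0.6897 -0.2554  0.073 ] w 0.0068 F [ 9.5 -2.   3.7] t 31.6 -> [ 0.6828 -0.2528  0.075 ]
shift u [-0.34  0.13  0.1 ] turn u [ 0.06  0.17 -0.04]
39.55503165721893 0.006789305960302105 [-0.66468448 -1.93833905  0.05272918]
box f,v 0.150424323049037 -0.0008776002555990967
```

The bar is pinched. I'll compute the closing arc in move units.

```bash
cat > arc.py <<'E'
from rel import *
def arc(a,b,n):
    th=np.linspace(a,b,n+1); f=.048+(87*np.sin(th)-60*np.cos(th))/1e3; u=(60*np.sin(th)+87*np.cos(th))/1e3
    w=np.array([[*b2w(x,0),z] for x,z in zip(f,u)]); print(np.round(np.diff(w,axis=0)/.02,2).tolist())
E
python3 -c "
from arc import *
arc(1.83,.93,10)"
```

```text
[[-0.18, 0.04, 0.44], [-0.21, 0.05, 0.42], [-0.25, 0.06, 0.4], [-0.28, 0.07, 0.38], [-0.31, 0.08, 0.35], [-0.34, 0.08, 0.32], [-0.37, 0.09, 0.28], [-0.39, 0.1, 0.25], [-0.41, 0.1, 0.21], [-0.43, 0.11, 0.17]]
```

{"name": "move_arm", "arguments": {"newtons": 60, "plan": [[[-0.18,0.04,0.44],[-0.03,-0.12,0],-1],[[-0.21,0.05,0.42],[-0.03,-0.12,0],-1],[[-0.25,0.06,0.4],[-0.03,-0.12,0],-1],[[-0.28,0.07,0.38],[-0.03,-0.12,0],-1],[[-0.31,0.08,0.35],[-0.03,-0.12,0],-1],[[0,0,0],[0,0,0],-1]]}}

```text
time: 32.2
ee_pos: [0.6676, -0.25, 0.1153]
tcp_rot: [-0.051, 0.784, 0.617, -0.042]
wrist_force: [11.5, -2.6, 10.2]
width: 0.0058
grasp_force: 60.7
```

```bash
cat >> rel.py <<'E'
def bx(off=.012):
    s=state(); d=s["ee_pos"][:2]-BOX; f=np.cos(YAW)*d[0]+np.sin(YAW)*d[1]; v=-np.sin(YAW)*d[0]+np.cos(YAW)*d[1]
    q=s["tcp_rot"]; R=Rn.from_quat([q[1],q[2],q[3],q[0]]).as_matrix(); z=R[:,2]; zf=np.cos(YAW)*z[0]+np.sin(YAW)*z[1]
    F=f-off*zf; Z=s["ee_pos"][2]-off*z[2]
    ff=s["wrist_force"]; print("grip box f,v,z",np.round([F,v,Z],4),"tilt",np.degrees(np.arcsin(-zf)).round(1),"w",s["width"].round(4),"gf",round(s["grasp_force"],1),"F",ff.round(1))
    print("radius to hinge",np.hypot(F-.048,Z-.046).round(4),"th",(np.arctan2(Z-.046,.048-F)-np.arctan2(87,60)).round(3))
E
python3 -c "
from rel import *
bx()"
```

```text
Traceback (most recent call last):
  File "rel.py", line 25, in bx
    ff=s["wrist_force"]; print("grip box f,v,z",np.round([F,v,Z],4),"tilt",np.degrees(np.arcsin(-zf)).round(1),"w",s["width"].round(4),"gf",round(s["grasp_force"],1),"F",ff.round(1))
                                                                                                                   ^^^^^^^^^^^^^^^^
AttributeError: 'float' object has no attribute 'round'
```

```bash
sed -i 's/s\["width"\].round(4)/round(s["width"],4)/' rel.py; python3 -c "
from rel import *
bx(); bx(.008)
b=snap('top','t12');im=cv2.cvtColor(b['pixels'],cv2.COLOR_RGB2GRAY)
from arc import *
s=state();print(s['torque'])"
```

```text
grip box f,v,z [ 0.1293 -0.0009  0.1272] tilt 7.6 w 0.0058 gf 60.7 F [11.5 -2.6 10.2]
radius to hinge 0.1149 th 1.39
grip box f,v,z [ 0.1288 -0.0009  0.1232] tilt 7.6 w 0.0058 gf 60.7 F [11.5 -2.6 10.2]
radius to hinge 0.1118 th 1.412
[-0.50114808 -2.39442556 -0.09460084]
```

The bar sits only about 6 mm from the fingertips and the hinge reads about 4 mm further back than I assumed. I'll regrip deeper; the lid stays put.

{"name": "move_arm", "arguments": {"newtons": 40, "plan": [[[0,0,0],[0,0,0],-0.55],[[0,0,0],[0,0,0],-0.55],[[0,0,0],[0,0,0],-0.55],[[-0.03,0,-0.25],[0,0,0],-0.55],[[0,0,0],[0,0,0],-0.55],[[0,0,0],[0,0,0],-1],[[0,0,0],[0,0,0],-1],[[0,0,0],[0,0,0],-1],[[0,0,0],[0,0,0],-1],[[0,0,0],[0,0,0],-1]]}}

```text
time: 33.25
ee_pos: [0.6641, -0.2491, 0.1068]
tcp_rot: [-0.055, 0.784, 0.616, -0.044]
wrist_force: [11.3, -2.5, 4.2]
width: 0.0071
grasp_force: 39.1
```

```bash
python3 -c "
from rel import *
bx(); print(state()['ee_pos'],state()['torque'])"
```

```text
grip box f,v,z [ 0.1258 -0.0009  0.1186] tilt 8.1 w 0.0071 gf 39.1 F [11.3 -2.5  4.2]
radius to hinge 0.1065 th 1.424
[ 0.66414758 -0.24908525  0.10675512] [-0.62305746 -2.36751529 -0.0247989 ]
```

```bash
python3 -c "
from arc import *
arc(1.42,0,16)"
```

```text
[[-0.33, 0.08, 0.33], [-0.35, 0.09, 0.3], [-0.38, 0.09, 0.26], [-0.4, 0.1, 0.23], [-0.42, 0.1, 0.19], [-0.43, 0.11, 0.15], [-0.44, 0.11, 0.11], [-0.45, 0.11, 0.07], [-0.45, 0.11, 0.03], [-0.46, 0.11, -0.01], [-0.45, 0.11, -0.05], [-0.45, 0.11, -0.1], [-0.44, 0.11, -0.14], [-0.42, 0.1, -0.17], [-0.41, 0.1, -0.21], [-0.39, 0.09, -0.25]]
```

{"name": "move_arm", "arguments": {"newtons": 50, "plan": [[[-0.2,0.05,0.33],[-0.03,-0.12,0],-1],[[-0.3,0.07,0.3],[-0.03,-0.12,0],-1],[[-0.38,0.09,0.26],[-0.03,-0.12,0],-1],[[-0.4,0.1,0.23],[-0.03,-0.12,0],-1],[[-0.42,0.1,0.19],[-0.03,-0.12,0],-1],[[0,0,0],[0,0,0],-1]]}}

```text
time: 33.85
ee_pos: [0.6274, -0.24, 0.1338]
tcp_rot: [-0.036, 0.786, 0.617, -0.029]
wrist_force: [4.5, 0.2, 11.5]
width: 0.0066
grasp_force: 49.8
```

```bash
python3 -c "
from rel import *
bx(); print(state()['ee_pos'],state()['torque'])"
```

```text
grip box f,v,z [ 0.0874 -0.0009  0.1457] tilt 5.3 w 0.0066 gf 49.8 F [ 4.5  0.2 11.5]
radius to hinge 0.1072 th 0.98
[ 0.62735446 -0.24002989  0.13378712] [-0.08769409 -0.89018569 -0.00964241]
```

{"name": "move_arm", "arguments": {"plan": [[[-0.43,0.11,0.3],[0,0,0],-1],[[-0.44,0.11,0.2],[-0.03,-0.12,0],-1],[[-0.45,0.11,0.07],[-0.03,-0.12,0],-1],[[-0.45,0.11,0.03],[-0.03,-0.12,0],-1],[[-0.46,0.11,0],[-0.03,-0.12,0],-1],[[-0.45,0.11,-0.05],[-0.03,-0.12,0],-1],[[0,0,0],[0,0,0],-1]]}}

```text
time: 34.55
ee_pos: [0.5689, -0.2255, 0.1405]
tcp_rot: [-0.02, 0.786, 0.617, -0.016]
wrist_force: [1.8, -1.7, -7.6]
width: 0.0068
grasp_force: 49.1
```

```bash
python3 -c "
from rel import *
bx(); print(state()['ee_pos'],state()['torque'])"
```

```text
grip box f,v,z [ 0.0266 -0.0007  0.1525] tilt 2.9 w 0.0068 gf 49.1 F [ 1.8 -1.7 -7.6]
radius to hinge 0.1086 th 0.405
[ 0.56886593 -0.22552257  0.14051039] [-0.25205616 -0.46281944 -0.03555106]
```

{"name": "move_arm", "arguments": {"plan": [[[-0.44,0.11,-0.25],[-0.03,-0.12,0],-1],[[-0.42,0.1,-0.25],[-0.03,-0.12,0],-1],[[-0.41,0.1,-0.25],[-0.03,-0.12,0],-1],[[-0.4,0.1,-0.28],[-0.03,-0.12,0],-1],[[-0.2,0.05,-0.25],[0,0,0],-1],[[0,0,-0.2],[0,0,0],-1],[[0,0,0],[0,0,0],-1]]}}

```text
time: 35.25
ee_pos: [0.5337, -0.2173, 0.1205]
tcp_rot: [-0.001, 0.787, 0.617, 0.0]
wrist_force: [-13.4, 7.7, 66.2]
width: 0.0062
grasp_force: 60.8
```

```bash
python3 -c "
from rel import *
bx(); print(state()['ee_pos'],state()['torque'])"
```

```text
grip box f,v,z [-0.0101 -0.0011  0.1325] tilt 0.1 w 0.0062 gf 60.8 F [-13.4   7.7  66.2]
radius to hinge 0.1042 th 0.012
[ 0.53366625 -0.21726065  0.12047205] [ 1.77926475  2.91617307 -0.033712  ]
```

The lid is at its stop (th ≈ 0). Ease off and let go.

{"name": "move_arm", "arguments": {"plan": [[[0.1,-0.05,0.3],[0,0,0],-1],[[0.1,0,0.2],[0,0,0],-1],[[0,0,0],[0,0,0],-1]]}}

```text
time: 35.55
ee_pos: [0.5349, -0.2175, 0.1221]
tcp_rot: [-0.004, 0.787, 0.617, -0.003]
wrist_force: [-6.6, 3.1, 12.2]
width: 0.0066
grasp_force: 54.8
```

{"name": "move_arm", "arguments": {"plan": [[[0,0,0],[0,0,0],-0.3],[[0,0,0],[0,0,0],-0.3],[[0,0,0],[0,0,0],-0.3],[[0,0,0],[0,0,0],-0.3],[[0,0,0.4],[0,0,0],-0.3],[[0,0,0.8],[0,0,0],-0.3],[[0,0,1],[0,0,0],-0.3],[[0,0,1],[0,0,0],-0.3],[[0,0,1],[0,0,0],-1],[[0,0,0.5],[0,0,0],-1],[[0,0,0],[0,0,0],-1],[[0,0,0],[0,0,0],-1]]}}

```text
time: 36.75
ee_pos: [0.5366, -0.2176, 0.2156]
tcp_rot: [-0.002, 0.787, 0.618, -0.002]
wrist_force: [-0.1, -0.5, -1.0]
width: -0.0002
grasp_force: 0.0
```

```bash
python3 - <<'E'
from rel import *
bx(0)
a=snap("scene","s13");b=snap("top","t13")
P=lambda c,x,y,z:np.round(proj(c,[*b2w(x,y),z]),1).tolist()
print("hinge/lid corners",[P(a,x,y,.098) for x,y in((-.048,.102),(-.048,-.102),(.048,.102))])
print("bow axis top",P(a,-.084,-.014,.092),P(b,-.084,-.014,.092))
for q in (.9,1.2,1.5): print(q,P(a,-.084-.028*np.sin(q),-.014+.028*np.cos(q),.08),P(b,-.084-.028*np.sin(q),-.014+.028*np.cos(q),.09))
g=cv2.cvtColor(a["pixels"],cv2.COLOR_RGB2HSV); 
def show(im,x0,y0,x1,y1):
    for v in range(y0,y1,2): print(v," ".join(f"{int(k):3d}" for k in im[v,x0:x1:2]))
print("top gray"); show(cv2.cvtColor(b["pixels"],cv2.COLOR_RGB2GRAY),314,212,344,246)
E
```

```text
grip box f,v,z [-0.0072 -0.0007  0.2156] tilt 0.3 w -0.0002 gf 0.0 F [-0.1 -0.5 -1. ]
radius to hinge 0.1784 th 0.289
hinge/lid corners [[301.4, 195.6], [366.8, 170.3], [279.0, 176.2]]
bow axis top [349.6, 189.9] [338.1, 230.6]
0.9 [349.6, 201.0] [330.1, 237.0]
1.2 [353.2, 200.9] [332.4, 239.0]
1.5 [356.3, 200.2] [335.2, 240.3]
top gray
212 117 137 150 192 185 182 183 182 183 183 183 182 182 181 181
214  73  81  87  94 107 136 144 161 189 180 183 182 181 182 182
216  69  72  71  74 125 132 148 170 136 135 141 160 180 178 182
218  69  68  67  80 139 209 211 204 194 161 105  93  97  99 135
220  62  69  67  94 152 208 212 211 211 142 129 129 117 107  82
222  68  67  65 107 184 209 211 213 203 132 131 128 123 133 104
224  72  71  72 116 201 211 212 213 180 128 127 127 121 132 105
226  69  68  70 129 201 167 171 213 210 194 157 139 132 114 104
228  73  74  88 122 159 104 112 177 181 202 186 204 177 107 104
230  72  73 100 152 192 160 186 165 162 136 129 155 171 106 108
232  71  75 111 162 202 205 214 205 201 197 173 182 168 101 105
234 104 104 102 131 140 159 188 150 144 155 161 200 152 100 107
236 100 106 107 103 101 102 101 116 137 133 146 205 124  98  97
238 105 110 106 104 100  93  91  96 106 121 160 173 106  99  90
240 105 106 106 102  97  94  96  98 107 119 164 121 100  95  69
242 106 105 109 109 105 105 101 104 101  99 114  94  96  67  62
244  99 102 104 105 100 102 101 105 104  99  98  97  80  59  53
```

The lid is shut (th ≈ 0, stop felt). The bow reads about 1.45 rad. I'll pinch the bow across its flats, turn it home about the long leg, then press.

```bash
python3 - <<'E'
from rel import *
q=1.45; w=b2w(-.082-.014*np.sin(q),-.014+.014*np.cos(q)); print(w)
delta([*w,.14],np.degrees(YAW+q)); print(state()["joint_pos"])
E
```

```text
[ 0.4477358  -0.20765917]
tcp [ 0.5362 -0.2174  0.215 ] w 0.0002 F [-0.2  0.5 -0.8] t 36.85
shift u [-4.42  0.49 -3.75] turn u [ 0.05 -0.08 16.6 ]
[ 0.12988231  0.66831079  0.30298005  1.73575867 -0.26255952  0.78501289
  0.32005234]
```

{"name": "move_arm", "arguments": {"newtons": 30, "plan": [[[-0.25,0.03,0],[0,0,0.92],-1],[[-0.25,0.03,0],[0,0,0.92],-1],[[-0.25,0.03,0],[0,0,0.92],-1],[[-0.25,0.03,0],[0,0,0.92],-1],[[-0.25,0.03,0],[0,0,0.92],-1],[[-0.25,0.03,0],[0,0,0.92],-1],[[-0.25,0.03,0],[0,0,0.92],-0.05],[[-0.25,0.03,0],[0,0,0.92],-0.05],[[-0.25,0.03,0],[0,0,0.92],-0.05],[[-0.25,0.03,0],[0,0,0.92],-0.05],[[-0.25,0.03,0],[0,0,0.92],-0.05],[[-0.25,0.03,-0.4],[0,0,0.92],-0.05],[[-0.25,0.03,-0.4],[0,0,0.92],-0.05],[[-0.25,0.03,-0.5],[0,0,0.92],-0.05],[[-0.25,0.03,-0.5],[0,0,0.92],-0.05],[[-0.25,0.03,-0.5],[0,0,0.92],-0.05],[[-0.25,0.03,-0.5],[0,0,0.92],-0.05],[[-0.2,0,-0.5],[0,0,0.92],-0.05],[[0,0,0],[0,0,0],-0.05],[[0,0,0],[0,0,0],-0.05]]}}

```text
time: 38.85
ee_pos: [0.4477, -0.2076, 0.1497]
tcp_rot: [-0.001, 0.183, 0.983, -0.003]
wrist_force: [0.2, 0.6, -0.1]
width: 0.0404
grasp_force: 0.0
```

```bash
python3 - <<'E'
from rel import *
q=1.45; w=b2w(-.082-.014*np.sin(q),-.014+.014*np.cos(q))
delta([*w,.08],np.degrees(YAW+q))
a=snap("scene","s14")
print(state()["joint_pos"][6])
E
```

```text
tcp [ 0.4477 -0.2076  0.1497] w 0.0404 F [ 0.2  0.6 -0.1] t 38.85
shift u [ 0.   -0.   -3.48] turn u [ 0.05 -0.02  0.06]
1.3694671375578946
```

{"name": "move_arm", "arguments": {"plan": [[[0,0,-0.5],[0,0,0],-0.05],[[0,0,-0.5],[0,0,0],-0.05],[[0,0,-0.5],[0,0,0],-0.05],[[0,0,-0.5],[0,0,0],-0.05],[[0,0,-0.5],[0,0,0],-0.05],[[0,0,-0.3],[0,0,0],-0.05],[[0,0,-0.2],[0,0,0],-0.05],[[0,0,0],[0,0,0],-0.05]]}}

```text
time: 39.7
ee_pos: [0.4476, -0.2075, 0.0895]
tcp_rot: [-0.001, 0.182, 0.983, -0.003]
wrist_force: [1.0, -0.8, -0.1]
width: 0.0405
grasp_force: 0.0
```

No contact. Lower a little more and close gently.

{"name": "move_arm", "arguments": {"newtons": 20, "plan": [[[0,0,-0.25],[0,0,0],-0.05],[[0,0,-0.25],[0,0,0],-0.05],[[0,0,0],[0,0,0],-0.4],[[0,0,0],[0,0,0],-0.7],[[0,0,0],[0,0,0],-1],[[0,0,0],[0,0,0],-1],[[0,0,0],[0,0,0],-1],[[0,0,0],[0,0,0],-1],[[0,0,0],[0,0,0],-1]]}}

```text
time: 40.6
ee_pos: [0.4481, -0.2071, 0.0801]
tcp_rot: [-0.0, 0.181, 0.983, -0.002]
wrist_force: [0.4, 3.5, 1.5]
width: 0.008
grasp_force: 21.1
```

```bash
python3 - <<'E'
from rel import *
q=1.45; w=b2w(-.082-.014*np.sin(q),-.014+.014*np.cos(q))
delta([*w,.08],np.degrees(YAW+q)); s=state();print(s["torque"],s["grasp_force"])
E
```

```text
tcp [ 0.4481 -0.2071  0.0801] w 0.008 F [0.4 3.5 1.5] t 40.6
shift u [-0.02 -0.03 -0.01] turn u [ 0.05 -0.01  0.03]
[ 0.7950811  -0.11064488  0.03816096] 21.10484093427658
```

```bash
python3 - <<'E'
from rel import *
q=np.linspace(1.45,0,19); w=np.array([b2w(-.082-.014*np.sin(a),-.014+.014*np.cos(a)) for a in q])
print(np.round(np.diff(w,axis=0)/.02,2).tolist())
E
```

```text
[[0.02, 0.05], [0.03, 0.05], [0.03, 0.05], [0.03, 0.05], [0.04, 0.04], [0.04, 0.04], [0.04, 0.04], [0.05, 0.03], [0.05, 0.03], [0.05, 0.02], [0.05, 0.02], [0.05, 0.02], [0.06, 0.01], [0.06, 0.01], [0.06, 0.0], [0.06, -0.0], [0.06, -0.01], [0.06, -0.01]]
```

{"name": "move_arm", "arguments": {"plan": [[[0.02,0.05,0],[0,0,-0.92],-1],[[0.03,0.05,0],[0,0,-0.92],-1],[[0.03,0.05,0],[0,0,-0.92],-1],[[0.03,0.05,0],[0,0,-0.92],-1],[[0.04,0.04,0],[0,0,-0.92],-1],[[0.04,0.04,0],[0,0,-0.92],-1],[[0.04,0.04,0],[0,0,-0.92],-1],[[0.05,0.03,0],[0,0,-0.92],-1],[[0.05,0.03,0],[0,0,-0.92],-1],[[0,0,0],[0,0,0],-1]]}}

```text
time: 41.6
ee_pos: [0.4544, -0.1997, 0.0801]
tcp_rot: [-0.001, 0.518, 0.856, -0.003]
wrist_force: [-0.1, 3.0, 1.7]
width: 0.0076
grasp_force: 21.1
```

```bash
python3 - <<'E'
from rel import *
q=0; w=b2w(-.082-.014*np.sin(q),-.014+.014*np.cos(q))
delta([*w,.08],np.degrees(YAW+q)); s=state();print(s["torque"],s["grasp_force"])
E
```

```text
tcp [ 0.4544 -0.1997  0.0801] w 0.0076 F [-0.1  3.   1.7] t 41.6
shift u [ 0.49  0.03 -0.01] turn u [ 0.01 -0.07 -8.3 ]
[ 0.72354844 -0.02346767  0.04817244] 21.11866805702448
```

{"name": "move_arm", "arguments": {"plan": [[[0.05,0.02,0],[0,0,-0.92],-1],[[0.05,0.02,0],[0,0,-0.92],-1],[[0.05,0.02,0],[0,0,-0.92],-1],[[0.06,0.01,0],[0,0,-0.92],-1],[[0.06,0.01,0],[0,0,-0.92],-1],[[0.06,0,0],[0,0,-0.92],-1],[[0.06,0,0],[0,0,-0.92],-1],[[0.06,-0.01,0],[0,0,-0.92],-1],[[0.06,-0.01,0],[0,0,-0.92],-1],[[0,0,0],[0,0,0],-1],[[0,0,0],[0,0,0],-1]]}}

```text
time: 42.7
ee_pos: [0.4641, -0.1984, 0.0801]
tcp_rot: [-0.003, 0.786, 0.619, -0.002]
wrist_force: [-1.3, 3.5, 2.9]
width: 0.008
grasp_force: 21.2
```

```bash
python3 - <<'E'
from rel import *
q=0; w=b2w(-.082-.014*np.sin(q),-.014+.014*np.cos(q))
delta([*w,.08],np.degrees(YAW+q)); s=state();print(s["torque"],s["grasp_force"])
E
```

```text
tcp [ 0.4641 -0.1984  0.0801] w 0.008 F [-1.3  3.5  2.9] t 42.7
shift u [ 0.   -0.03 -0.01] turn u [-0.02 -0.08 -0.05]
[ 0.82121671  0.17592407 -0.02368211] 21.157173179090023
```

{"name": "move_arm", "arguments": {"newtons": 60, "plan": [[[0,0,0],[0,0,0],-1],[[0,0,0],[0,0,0],-1],[[0,0,-0.1],[0,0,0],-1],[[0,0,-0.1],[0,0,0],-1],[[0,0,-0.1],[0,0,0],-1],[[0,0,-0.1],[0,0,0],-1],[[0,0,0],[0,0,0],-1]]}}

```text
time: 43.4
ee_pos: [0.4642, -0.1984, 0.0718]
tcp_rot: [-0.003, 0.786, 0.618, -0.002]
wrist_force: [-1.3, 5.6, 3.9]
width: 0.0065
grasp_force: 60.6
```

{"name": "move_arm", "arguments": {"plan": [[[0,0,-0.1],[0,0,0],-1],[[0,0,-0.1],[0,0,0],-1],[[0,0,-0.1],[0,0,0],-1],[[0,0,-0.05],[0,0,0],-1],[[0,0,0],[0,0,0],-1],[[0,0,0],[0,0,0],-1]]}}

```text
time: 44.0
ee_pos: [0.4644, -0.1984, 0.0661]
tcp_rot: [-0.002, 0.787, 0.618, -0.002]
wrist_force: [-4.0, 6.5, 17.6]
width: 0.0064
grasp_force: 62.3
```

{"name": "move_arm", "arguments": {"plan": [[[0,0,-0.06],[0,0,0],-1],[[0,0,0],[0,0,0],-1],[[0,0,0],[0,0,0],-1],[[0,0,0],[0,0,0],-1]]}}

```text
time: 44.4
ee_pos: [0.4646, -0.1983, 0.066]
tcp_rot: [-0.002, 0.787, 0.618, -0.001]
wrist_force: [-4.7, 7.2, 27.6]
width: 0.0063
grasp_force: 63.7
```

{"name": "move_arm", "arguments": {"plan": [[[0,0,0.06],[0,0,0],-0.7],[[0,0,0],[0,0,0],-0.65],[[0,0,0],[0,0,0],-0.65],[[0,0,0],[0,0,0],-0.65],[[0,0,0.3],[0,0,0],-0.65],[[0,0,0.5],[0,0,0],-0.65],[[0,0,0.8],[0,0,0],-0.65],[[0,0,0.5],[0,0,0],-0.65],[[0,0,0],[0,0,0],-1],[[0,0,0],[0,0,0],-1],[[0,0,0],[0,0,0],-1],[[0,0,0],[0,0,0],-1]]}}

```text
time: 45.6
ee_pos: [0.4644, -0.1987, 0.1065]
tcp_rot: [-0.002, 0.787, 0.617, -0.002]
wrist_force: [-0.4, 1.2, 0.8]
width: -0.0001
grasp_force: 0.0
```

Probe from above with shut fingers: contact near 0.092 would mean it sprang back, near 0.078 that it is locked.

{"name": "move_arm", "arguments": {"plan": [[[0,0,-0.3],[0,0,0],-1],[[0,0,-0.3],[0,0,0],-1],[[0,0,-0.2],[0,0,0],-1],[[0,0,-0.2],[0,0,0],-1],[[0,0,0],[0,0,0],-1],[[0,0,0],[0,0,0],-1]]}}

```text
time: 46.2
ee_pos: [0.4646, -0.1989, 0.0869]
tcp_rot: [-0.002, 0.787, 0.617, -0.002]
wrist_force: [-0.1, 0.2, -0.4]
width: -0.0001
grasp_force: 0.0
```

{"name": "move_arm", "arguments": {"plan": [[[0,0,-0.1],[0,0,0],-1],[[0,0,-0.1],[0,0,0],-1],[[0,0,-0.1],[0,0,0],-1],[[0,0,0],[0,0,0],-1]]}}

```text
time: 46.6
ee_pos: [0.4646, -0.1987, 0.0808]
tcp_rot: [-0.002, 0.787, 0.617, -0.002]
wrist_force: [-0.3, 0.4, -0.0]
width: -0.0
grasp_force: 0.0
```

{"name": "move_arm", "arguments": {"plan": [[[0,0,-0.1],[0,0,0],-1],[[0,0,-0.1],[0,0,0],-1],[[0,0,-0.05],[0,0,0],-1],[[0,0,0],[0,0,0],-1]]}}

```text
time: 47.0
ee_pos: [0.465, -0.1987, 0.0773]
tcp_rot: [-0.002, 0.787, 0.617, -0.001]
wrist_force: [-1.8, 2.0, 14.6]
width: 0.0
grasp_force: 7.6
```

Contact at 0.078 m, so the shackle is down and held. Retreat and check the lid, bar and tools numerically.

{"name": "move_arm", "arguments": {"plan": [[[0,0,0.5],[0,0,0],-1],[[0,0,1],[0,0,0],-1],[[0,0,1],[0,0,0],-1],[[-0.3,0.5,1],[0,0,0],-1],[[-0.3,1,1],[0,0,0],-1],[[-0.3,1,1],[0,0,0],-1],[[-0.3,1,1],[0,0,0],-1],[[0,1,0.5],[0,0,0],-1],[[0,1,0],[0,0,0],-1],[[0,1,0],[0,0,0],-1],[[0,1,0],[0,0,0],-1],[[0,1,0],[0,0,0],-1],[[0,0,0],[0,0,0],-1]]}}

```text
time: 48.3
ee_pos: [0.4405, -0.026, 0.2159]
tcp_rot: [-0.003, 0.785, 0.619, -0.002]
wrist_force: [0.5, -0.6, 0.5]
width: 0.0001
grasp_force: 0.0
```

```bash
python3 - <<'E'
from rel import *
a=snap("scene","s15");b=snap("top","t15")
for th in(0,.05,.1):
    f=.048+(87*np.sin(th)-60*np.cos(th))/1e3; u=.046+(60*np.sin(th)+87*np.cos(th))/1e3
    rf=.048-.096*np.cos(th)-.052*0; ru=.046+.096*np.sin(th)
    print(th,"bar",[np.round(proj(b,[*b2w(f,y),u]),1) for y in(.02,-.02)],"bar scene",np.round(proj(a,[*b2w(f,0),u]),1),"rim scene",np.round(proj(a,[*b2w(rf,.08),ru]),1))
g=cv2.cvtColor(b["pixels"],cv2.COLOR_RGB2GRAY); ga=cv2.cvtColor(a["pixels"],cv2.COLOR_RGB2GRAY)
u=int(proj(b,[*b2w(-.012,.02),.133])[0]); print("top col",u,g[185:215,u-1:u+2].mean(1).round())
ua=int(proj(a,[*b2w(-.012,0),.133])[0]); print("scene col",ua,ga[120:215,ua].tolist())
p=[np.round(proj(b,[*b2w(-.084,y),.078]),1) for y in(-.014,.014)];print("bow",p); c=np.int32(p[0]);print(g[c[1]-12:c[1]+8:2,c[0]-16:c[0]+10:2])
d=cv2.absdiff(cv2.imread("/tmp/t0_full.png"),cv2.imread("/tmp/t15_full.png")).max(2)
for n,(x0,y0,x1,y1) in dict(pliers=(210,165,235,220),loupe=(192,138,210,154),block=(215,138,240,156),blue=(245,222,280,252)).items(): print(n,d[y0:y1,x0:x1].mean().round(1))
E
```

```text
0 bar [array([333.8, 201.6]), array([348.5, 204.9])] bar scene [327.5 163.5] rim scene [307.8 209.9]
0.05 bar [array([334.3, 199.9]), array([349. , 203.2])] bar scene [326.5 161.7] rim scene [307.9 208.3]
0.1 bar [array([334.8, 198.2]), array([349.6, 201.5])] bar scene [325.4 160. ] rim scene [307.9 206.7]
top col 333 [174. 176. 176. 177. 175. 174. 174. 175. 176. 176. 176. 176. 177. 177.
 180. 196. 194. 160. 130. 130. 164. 175. 178. 178. 178. 178. 178. 179.
 178. 178.]
scene col 327 [32, 31, 29, 31, 31, 32, 30, 33, 31, 30, 30, 32, 32, 30, 30, 48, 63, 65, 60, 64, 69, 71, 114, 136, 137, 120, 91, 76, 73, 73, 75, 73, 67, 53, 40, 35, 34, 33, 34, 37, 33, 27, 26, 30, 32, 58, 156, 193, 190, 189, 190, 190, 189, 190, 150, 110, 163, 192, 190, 191, 193, 191, 192, 193, 208, 158, 84, 86, 86, 85, 87, 88, 86, 86, 86, 145, 138, 107, 107, 99, 101, 107, 107, 108, 127, 201, 188, 118, 89, 82, 84, 92, 113, 117, 111]
bow [array([337.2, 230.6]), array([327.4, 228.3])]
[[104 196 204 203 195 184 122  94  90  93 111 139 146]
 [118 195 206 207 209 176 127 127 121 106  89  80  82]
 [135 201 207 206 209 157 125 126 123 133 113  99 102]
 [131 205 208 207 206 140 124 123 119 154 102 106 111]
 [140 168 170 187 217 195 171 138 129 134  96 106 112]
 [145 128 127 147 180 189 202 197 190 132  97 104 108]
 [182 183 144 165 155 170 199 203 178 129 102 104 103]
 [181 198 204 207 200 196 185 185 168 105  98 100 103]
 [141 144 190 164 141 144 154 171 171  99 102 105 108]
 [101  97 102  99 138 125 121 121 136  98  95  97 100]]
pliers 2.2
loupe 2.4
block 1.9
blue 72.0
```

Bar and bow pixels match the shut lid and the bow turned home, and the pliers, loupe and wood block have not moved. The blue look-alike's patch is covered by the arm, so I'll move the arm off it and check before handing in.

{"name": "move_arm", "arguments": {"plan": [[[0,1,0],[0,0,0],-1],[[0,1,0],[0,0,0],-1],[[0,1,0],[0,0,0],-1],[[0,1,0],[0,0,0],-1],[[0,1,0],[0,0,0],-1],[[0,1,0],[0,0,0],-1],[[0,1,0],[0,0,0],-1],[[0,1,0],[0,0,0],-1],[[0,1,0],[0,0,0],-1],[[0,1,0],[0,0,0],-1],[[0,1,0],[0,0,0],-1],[[0,1,0],[0,0,0],-1],[[0,0,0],[0,0,0],-1],[[0,0,0],[0,0,0],-1]]}}

```text
time: 49.8
ee_pos: [0.4411, 0.2097, 0.2161]
tcp_rot: [-0.001, 0.787, 0.617, -0.002]
wrist_force: [0.1, -0.1, -0.1]
width: -0.0003
grasp_force: 0.0
```

```bash
python3 - <<'E'
from rel import *
b=snap("top","t16")
def blue(f):
    i=cv2.imread(f"/tmp/{f}_full.png").astype(int); m=(i[...,0]>i[...,2]+90)&(i[...,0]>i[...,1]+50); v,u=np.nonzero(m[215:260,235:290]); return len(u),u.mean()+235,v.mean()+215
print(blue("t0"),blue("t16")); s=state(); print(s["time"],s["wrist_force"])
print(hand_in())
E
```

```text
(338, np.float64(261.4526627218935), np.float64(237.42899408284023)) (339, np.float64(261.42477876106193), np.float64(237.46312684365782))
49.85 [-0.91918383 -0.41911326 -0.29537068]
the job is handed in; nothing more can be done
None
```

The job is handed in at 49.9 s: both cases that were present (the third was absent) stand heavy end down in the two end wells, the lid is shut, and the padlock is pressed home and stayed down when probed. Pressing the lid onto its stop briefly read 66 N at the wrist, through the fingers on the bar, and the loose tools and the blue look-alike have not moved.

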